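# Flip the background tile over the edge of the viewing plate

### The job

The two-sided background tile lies white side up on the bench in front of the raised white viewing plate. Using fingertips only, push it square against the plate's front edge, tip it up on that edge and push it on over, so that it ends lying flat on the plate, black side up, between the plate's two side ends. Do not grip the tile or lift it off its support, leave the bottle, beaker and jar as they stand, and finish clear of everything.

Things in the scene. Friction and masses are not known exactly. Their poses are not given: they have to be found in the camera images.
- tile: Loose rigid tile, 84 x 84 x 16 mm, 0.12 to 0.25 kg, one face white, the other black. A rounded grey rim strip (10 mm thick, at mid-height) stands out 8 mm all round: 100 x 100 mm in all. Origin at the tile's centre; z points out of the white face, x and y are parallel to its sides. At the start white is up, x points towards the plate within 0.3 rad of square, and the gap to the plate is about 10 to 45 mm.
- rim_a (a point): Centre of the tile's round rim strip (radius 5 mm), 45 mm from its centre along its +x (at the start the side facing the plate); the rim's outside is 5 mm further out. Pressed against the plate's front, this rim sits in the corner of bench and plate like a hinge, 90 mm from the opposite rim.
- rim_b (a point): The same on the -x side (at the start nearest the robot: push here). With the far rim against the plate, a fingertip close over the bench, its end below the middle of the rim, that pushes with 5 to 20 N and rises in an arc carries this rim up by friction, to about 100 mm high when upright; pushed a few cm past upright, the tile topples over the edge by itself.
- rim_c (a point): The same on the tile's +y side, 45 mm from the centre.
- rim_d (a point): The same on the tile's -y side, 45 mm from the centre.
- plate: White viewing plate fixed to the bench: 160 mm deep, 260 mm wide, 10 mm high, flat top (the flipped tile may overhang its front by about 10 mm), with a thin flat blue stripe along its far end. Origin at bench height in the middle of its front face (the edge nearest the robot); x points from there over the plate, away from the robot, y along the front edge, z up. Yaw up to 0.4 rad.
- bottle: Bystander: closed amber bottle with white cap, 60 mm across, 120 mm high, beside the work, left or right. Origin at the centre of its underside.
- beaker: Bystander: open glass beaker, 72 mm across, 90 mm high, beside the work, left or right. Origin at the centre of its underside.
- jar: Bystander: small white jar with yellow cap, 44 mm across, 60 mm high, beside the work, left or right. Origin at the centre of its underside.
Not all that is in view belongs to the job. What is meant by the tile is not orange or purple, and is the smaller of those in its own colour.

How it is judged:
By the outcome, as a careful person would: the job done as asked, in the order asked, and still so for the second after the job is handed in, with the robot touching nothing.
It also fails if it takes over 67 s, if anything falls off the work surface, if the arm or the gripper's body presses on something with over 40 N, if the wrist force passes 120 N, or if a joint passes its speed limit or range.

### The arm

A 6-joint arm with a two-finger parallel gripper is mounted at the origin on the work surface. World frame = base frame: x ahead of the robot, y to its left, z up, the work surface at z = 0. Lengths are in mm, angles in rad, forces in N, time in s.
With the tool pointing down it reaches from about 275 to 750 mm from the base axis. Payload 10.2 kg.
Tool frame: the origin (TCP) lies on the centre line of the jaws, within the pads' length; the fingertips stand 8 mm ahead of it and the grasp point (between the pads) lies 11 mm behind it; x points along the fingers, y is the direction in which the jaws open and shut, and the axes are right-handed (so a half turn about x gives the same grasp; the last joint's range is limited). The gripper opens to 85 mm and grips with 20 to 120 N. Pads are 22 mm wide; open, the fingers measure 114 mm over their backs; the gripper's body (76 mm by 85 mm) begins 54 mm behind the grasp point. The pads swing forward as they close: fully open they stand 13 mm farther back than shut.
Start: joints at [1.055, 0.313, 1.498, -0, 1.331, -0.223], TCP at [151.546, 502.658, 204.694] pointing down, gripper open.
Joint ranges: [-2.94, 2.94], [-0.97, 2.17], [0.19, 2.56], [-1.23, 4.37], [0.02, 3.11], [-2.88, 2.88]. Speed limits (rad/s): [2.39, 2.39, 3.01, 3.14, 3.14, 3.14].

### API

Orientations are given as a unit quaternion [w, x, y, z].
In Python, from rig import ctrl, vision, workorder gives the robot as it stands. The module is installed in compiled form; this text tells all that it offers.
- The arm moves only by the shell command python3 -m jog 'ROWS' [OPENING] [FORCE]. ROWS is JSON, a list that holds one entry, the list of rows, each a list of 6 numbers: the shift along the tool's x, y, z in m, then the turn, a rotation vector about the tool's x, y, z in rad. A call has 1 to 12 rows; each row shifts and turns the commanded pose from where the row before left it, along the tool's axes as they then stand; what a row does not reach is not made up. A row lasts 1/8 s, in which the tool goes at most 62.5 mm and 10.7 degrees, less where a joint would pass 70% of its speed; a pose out of reach is approached as far as the arm can. A call is refused whole if a number of a shift passes 0.0625 or a number of a turn 0.188, either way. A call with a gripper value outside its range is refused whole. OPENING is the closure in counts, from 0 (fully open) to 255 (shut), set as the call begins (- or left out, the last holds). The fingers move at their own pace and stop on an object; FORCE is the grip in N (left out, the last holds). Time passes only in rows, so rows that do not move let the fingers close. It gives the time, the measured TCP pose, the force and the opening at its end, in the units of the state.
- ctrl.sense(): the state, without advancing time (a new reading comes with each control period).
- vision.capture(name): name is "scene" or "side" or "wrist"; returns a dict with "image" (384x512x3 uint8, red, green, blue), "mtx" (3x3 intrinsics, pixels), "k1" (the pictures are not rectified: a ray, as slopes to the right and down, at radius r is drawn at 1 + k1 r^2 times it, then the intrinsics apply), "R" (3x3) and "t" (3): a world point X has camera coordinates R X + t; the wrist camera has in their place "hand_eye" (4x4, takes a point from camera to tool coordinates, whose origin is the TCP and whose axes are the tool frame's). Camera axes: x right, y down, z forward; pixel columns grow to the right and rows downward; lengths in mm; the calibration is good to about 2 mm. A picture is of the moment at which its call begins: read the wrist's pose just before it. There is no depth.
- workorder.finish_job(): hands the job in, once; it reports no verdict.
The state is a dict: "time_s": time; "joints": joint angles; "dq": joint speeds; "tau": joint torques, N m; "eef_pos": TCP position; "ee_rot": TCP orientation; "force": force on the tool from outside, world axes, zero at the start; "wrist_torque": the same for the moment, N m; "grip_width": opening from 0.0 (shut) to 1.0 (fully open).
Only numpy, scipy, OpenCV 4.12 (cv2) and the standard library are available. Lean on these libraries where they do the work, as an engineer would, in place of code of your own. Each camera call takes 0.05 s, during which the arm holds its last target.

## Working session

There is one attempt and no reset: what is moved stays moved. The work goes in short steps, Python scripts to look and compute and a shell command to move; the robot and the scene stay as the last step left them, time stands still between calls to the robot, and variables do not carry over. Pictures are saved under pics/ and viewed, and the job is handed in when it is done.

```bash
mkdir -p pics; ls; cat > h.py <<'E'
import numpy as np, cv2
from rig import ctrl, vision, workorder
from scipy.spatial.transform import Rotation as Ro
def snap(name,fn):
    s=ctrl.sense(); c=vision.capture(name)
    np.savez('pics/'+fn+'.npz',**{k:v for k,v in c.items()},pos=s['eef_pos'],rot=s['ee_rot'])
    cv2.imwrite('pics/'+fn+'.png',cv2.cvtColor(c['image'],cv2.COLOR_RGB2BGR)); return c
def pix2w(c,uv,z):
    # distorted pixel -> world at height z
    uv=np.atleast_2d(np.array(uv,float)); K=c['mtx']
    d=np.c_[(uv[:,0]-K[0,2])/K[0,0],(uv[:,1]-K[1,2])/K[1,1]]
    rd=np.hypot(*d.T); r=rd.copy()
    for _ in range(30): r=rd/(1+c['k1']*r*r)
    d=d/(1+c['k1']*r*r)[:,None]
    R=c['R'];t=c['t']; C=-R.T@t
    v=np.c_[d,np.ones(len(d))]@R
    return C+v*((z-C[2])/v[:,2])[:,None]
def w2pix(c,X):
    X=np.atleast_2d(np.array(X,float)); p=X@c['R'].T+c['t']; d=p[:,:2]/p[:,2:]
    d=d*(1+c['k1']*(d**2).sum(1))[:,None]; K=c['mtx']
    return np.c_[d[:,0]*K[0,0]+K[0,2],d[:,1]*K[1,1]+K[1,2]]
E
python3 - <<'E'
from h import *
for n in('scene','side','wrist'):
    c=snap(n,n+'0'); print(n,c['mtx'],c['k1'],c.get('R'),c.get('t'),c.get('hand_eye'))
print(ctrl.sense())
E
```

```text
pics
scene [[372.82945832   0.         258.1535117 ]
 [  0.         372.82945832 195.41955591]
 [  0.           0.           1.        ]] -0.12248903276932871 [[-0.68807993  0.72549597 -0.01419915]
 [ 0.58195375  0.54004071 -0.60801798]
 [-0.43344647 -0.42662821 -0.79379627]] [ 393.70495243 -268.08818671 1388.21663301] None
side [[424.87613714   0.         258.52738198]
 [  0.         424.87613714 185.99646895]
 [  0.           0.           1.        ]] 0.015393888077475125 [[ 0.77787592 -0.62818203 -0.01721604]
 [-0.37713433 -0.44473986 -0.81238916]
 [ 0.50267161  0.63843073 -0.58286144]] [-447.21806005  256.31190734 1002.26156562] None
wrist [[300.10884392   0.         255.28692027]
 [  0.         300.10884392 187.77779856]
 [  0.           0.           1.        ]] -0.02907948082903208 None None [[-9.19704429e-04 -2.91574948e-01  9.56547544e-01 -1.70477910e+02]
 [ 9.99999500e-01  1.06377730e-04  9.93908830e-04  4.27229641e-01]
 [-3.91554272e-04  9.56547980e-01  2.91574704e-01 -7.39300113e+01]
 [ 0.00000000e+00  0.00000000e+00  0.00000000e+00  1.00000000e+00]]
{'time_s': 0.15, 'joints': array([ 1.05456217e+00,  3.13325283e-01,  1.49824484e+00, -2.80129225e-05,
        1.33098494e+00, -2.23393838e-01]), 'dq': array([ 1.47362340e-04, -1.49716682e-03, -1.31141430e-03, -1.96516734e-04,
        3.01675762e-05,  1.02850935e-03]), 'tau': array([ 1.77452956e-03, -4.12369823e+01, -2.59797013e+01, -1.24113776e-04,
        3.21001637e-03,  3.76891171e-05]), 'eef_pos': array([151.4626255 , 502.45681087, 204.27127241]), 'ee_rot': array([ 0.69942678,  0.10284206,  0.69965481, -0.10348353]), 'force': array([-0.04777242,  0.28039381,  0.86295339]), 'wrist_torque': array([-0.06060979,  0.02619933, -0.00418096]), 'grip_width': 1.000526955707911}
```

View pics/scene0.png

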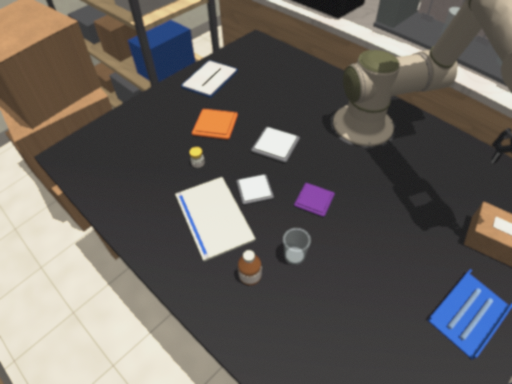

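View pics/side0.png

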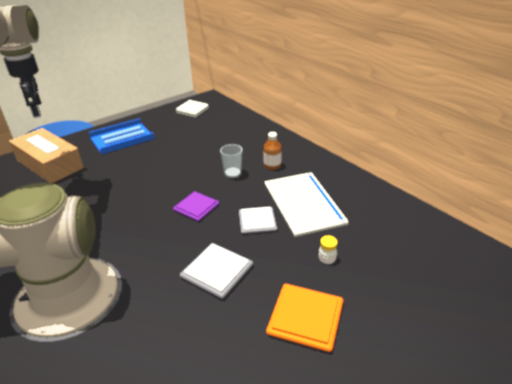

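View pics/wrist0.png

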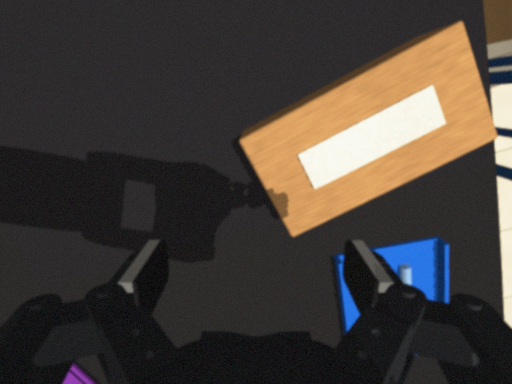

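The white tile nearest the plate is at scene (255,189) and side (257,220). The larger white one, at scene (275,144), is a decoy. Next I'll enlarge the crops.

```bash
python3 - <<'E'
import cv2
a=cv2.imread('pics/scene0.png')[140:290,165:325]; cv2.imwrite('pics/sc.png',cv2.resize(a,None,fx=4.9,fy=3.99 and 4,interpolation=cv2.INTER_CUBIC)[:600,:784])
b=cv2.imread('pics/side0.png')[120:270,170:360]; cv2.imwrite('pics/sd.png',cv2.resize(b,None,fx=4,fy=4,interpolation=cv2.INTER_CUBIC))
E
```

```text
(no output)
```

View pics/sc.png

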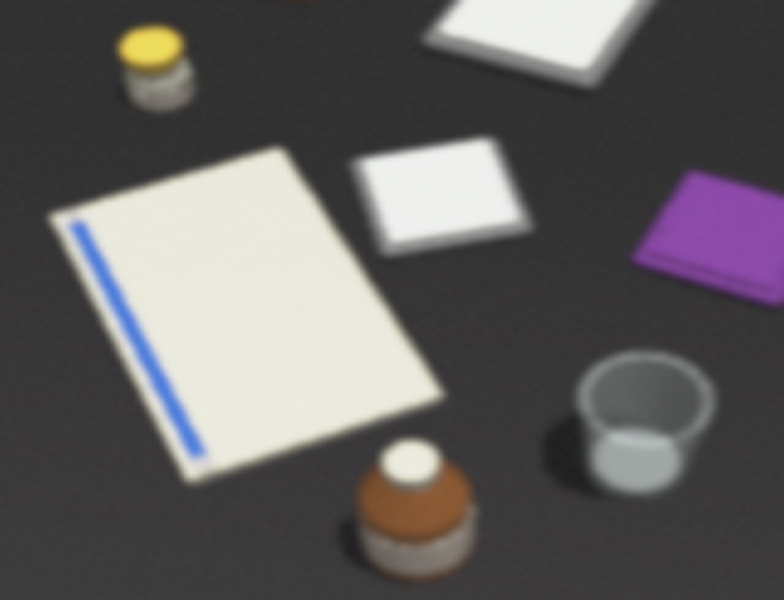

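View pics/sd.png

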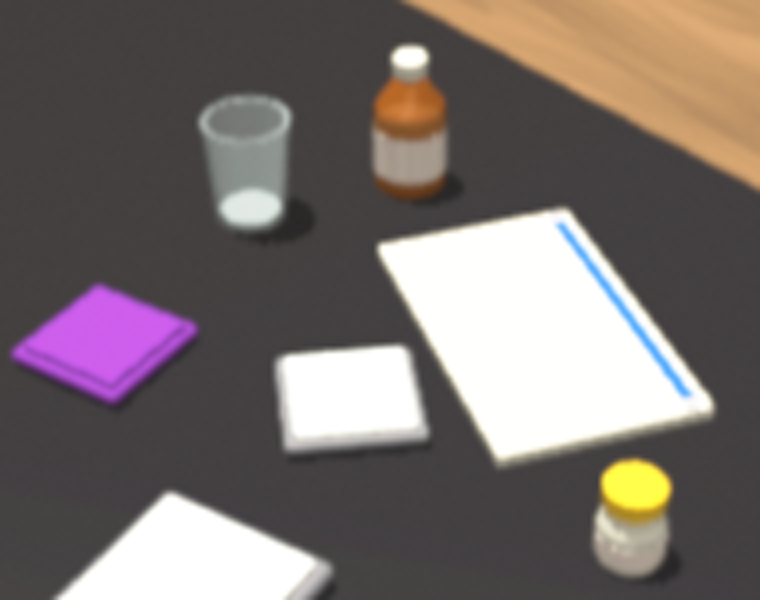

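```bash
cat > m.py <<'E'
from h import *
def load(fn): return dict(np.load('pics/'+fn+'.npz'))
sc=load('scene0'); sd=load('side0')
S=lambda l:[(165+x/4.9,140+y/4) for x,y in l]
D=lambda l:[(170+x/4,120+y/4) for x,y in l]
for nm,c,f,pl,ti,ob in (('scene',sc,S,[(443,395),(283,150),(50,215),(190,480)],[(383,255),(352,160),(495,137),(533,230)],[(417,550),(637,470),(162,92)]),
 ('side',sd,D,[(378,246),(500,462),(712,408),(568,210)],[(405,346),(428,440),(286,450),(276,355)],[(410,178),(250,208),(632,555)])):
    P=pix2w(c,f(pl),10)[:,:2];T=pix2w(c,f(ti),9)[:,:2]
    print(nm,'plate\n',P.round(1),np.linalg.norm(np.roll(P,-1,0)-P,axis=1).round(1))
    print('tile\n',T.round(1),np.linalg.norm(np.roll(T,-1,0)-T,axis=1).round(1),T.mean(0).round(1))
    yax=(P[1]-P[0])/np.linalg.norm(P[1]-P[0]); print('plate o',(P[:2].mean(0)).round(1),'yaw',np.arctan2(-yax[0],yax[1]).round(3), )
    e=(T[1]-T[0]);e2=T[2]-T[3]; e=e+e2; print('tile yaw',np.arctan2(-e[0],e[1]).round(3))
    print('objs',pix2w(c,f(ob),10)[:,:2].round(0))
E
python3 m.py
```

```text
scene plate
 [[ 638.8   52.4]
 [ 543.7 -187.3]
 [ 694.1 -250.2]
 [ 788.2   -5.6]] [257.9 163.  262.  160.2]
tile
 [[ 573.2  -63.1]
 [ 519.1 -146.2]
 [ 436.1  -93. ]
 [ 490.3   -9.7]] [99.1 98.6 99.4 98.6] [504.7 -78. ]
plate o [591.2 -67.5] yaw 2.764
tile yaw 2.565
objs [[ 737.  126.]
 [ 607.  176.]
 [ 557. -297.]]
side plate
 [[ 638.7   48.5]
 [ 540.3 -199. ]
 [ 690.8 -252.8]
 [ 789.3  -12.3]] [266.3 159.8 259.9 162.4]
tile
 [[ 573.4  -61.5]
 [ 518.6 -150.4]
 [ 438.1  -96. ]
 [ 494.7   -8.9]] [104.4  97.2 103.9  94.7] [506.2 -79.2]
plate o [589.5 -75.2] yaw 2.763
tile yaw 2.577
objs [[ 723.  108.]
 [ 593.  158.]
 [ 545. -315.]]
```

```bash
python3 - <<'E'
from h import *
s=ctrl.sense(); R=Ro.from_quat(np.roll(s['ee_rot'],-1)).as_matrix(); print(R.round(3))
# z axis yaw
print('z yaw',np.arctan2(R[1,2],R[0,2]))
E
```

```text
[[-0.     0.289  0.957]
 [-0.001  0.957 -0.289]
 [-1.    -0.001 -0.   ]]
z yaw -0.2928337445768704
```

```bash
python3 - <<'E'
from m import *
print('decoys',pix2w(sc,[(275,144),(315,199)],8).round(0),pix2w(sd,[(217,269),(196,206)],8).round(0))
o=np.array([590.3,-71.]);y=-.378;xa=np.array([np.cos(y),np.sin(y)]);ya=np.array([-xa[1],xa[0]])
for p in ([505.5,-78.5],[320,0],[430,126],):
    d=np.array(p)-o; print(d@xa,d@ya)
tgt=o-172*xa-36*ya; print('tgt',tgt)
s=ctrl.sense(); R=Ro.from_quat(np.roll(s['ee_rot'],-1)).as_matrix()
print(R.T@(np.r_[tgt,150]-s['eef_pos']))
E
```

```text
scene plate
 [[ 638.8   52.4]
 [ 543.7 -187.3]
 [ 694.1 -250.2]
 [ 788.2   -5.6]] [257.9 163.  262.  160.2]
tile
 [[ 573.2  -63.1]
 [ 519.1 -146.2]
 [ 436.1  -93. ]
 [ 490.3   -9.7]] [99.1 98.6 99.4 98.6] [504.7 -78. ]
plate o [591.2 -67.5] yaw 2.764
tile yaw 2.565
objs [[ 737.  126.]
 [ 607.  176.]
 [ 557. -297.]]
side plate
 [[ 638.7   48.5]
 [ 540.3 -199. ]
 [ 690.8 -252.8]
 [ 789.3  -12.3]] [266.3 159.8 259.9 162.4]
tile
 [[ 573.4  -61.5]
 [ 518.6 -150.4]
 [ 438.1  -96. ]
 [ 494.7   -8.9]] [104.4  97.2 103.9  94.7] [506.2 -79.2]
plate o [589.5 -75.2] yaw 2.763
tile yaw 2.577
objs [[ 723.  108.]
 [ 593.  158.]
 [ 545. -315.]]
decoys [[ 310. -166.    8.]
 [ 406.   89.    8.]] [[ 311. -163.    8.]
 [ 406.   85.    8.]]
-76.04554366854686 -38.26702612112842
-277.42149879977535 -33.769838668347504
-221.68885308560078 123.9320072361894
tgt [417.1561592  -40.97983355]
[  54.61346616 -443.5541851   411.26495786]
```

```bash
python3 -m jog '[[[0,-0.040,0.0375,0,0,0],[0,-0.040,0.0375,0,0,0],[0,-0.040,0.0375,0,0,0],[0,-0.040,0.0375,0,0,0],[0,-0.040,0.0375,0,0,0],[0,-0.040,0.0375,0,0,0],[0.01,-0.040,0.0375,0,0,0],[0.01,-0.040,0.0375,0,0,0],[0.01,-0.040,0.0375,0,0,0],[0.01,-0.040,0.0375,0,0,0],[0.01,-0.040,0.0375,0,0,0],[0,0,0,0.085,0,0]]]' 100 40
python3 - <<'E'
from h import *
snap('wrist','w1')
s=ctrl.sense(); R=Ro.from_quat(np.roll(s['ee_rot'],-1)).as_matrix(); print(s['time_s'],s['eef_pos'],np.arctan2(R[1,2],R[0,2]),R[:,0],s['force'],s['joints'])
E
```

```text
time_s: 1.65
eef_pos: [420.0, -40.3, 153.7]
ee_rot: [0.694, 0.135, 0.695, -0.135]
force: [-0.6, 0.5, 0.9]
grip_width: 0.605
1.7 [419.53376527 -38.98945582 153.99240482] -0.3865211826536104 [-1.51450346e-03  5.83013384e-04 -9.99998683e-01] [ 0.48134017  0.38529028 -0.09945273] [-3.72317490e-01  1.36735276e-01  1.86132626e+00 -8.64034746e-06
  1.14515395e+00 -1.55658909e+00]
```

View pics/w1.png

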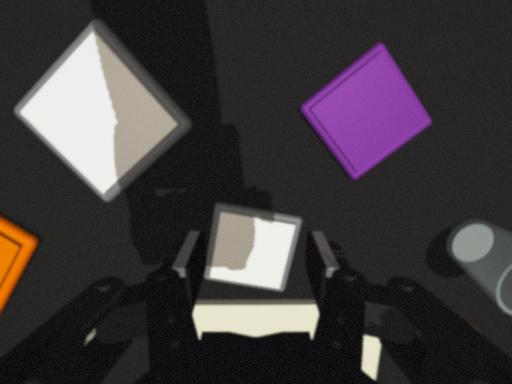

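The tile spans about (217,203), (302,218), (287,291) and (205,282) between the finger images, with the plate's front edge at row ~300. I'll convert those to world positions.

```bash
cat >> h.py <<'E'
def wcam(fn):
    c=dict(np.load('pics/'+fn+'.npz')); R=Ro.from_quat(np.roll(c['rot'],-1)).as_matrix(); H=c['hand_eye']
    Rc=R@H[:3,:3]; C=R@H[:3,3]+c['pos']; c['R']=Rc.T; c['t']=-Rc.T@C; return c
E
python3 - <<'E'
from h import *
c=wcam('w1')
T=pix2w(c,[(217,203),(302,218),(287,291),(205,282)],9); print(T.round(1),T.mean(0))
P=pix2w(c,[(198,300),(315,303)],10); print(P)
d=P[1]-P[0]; print(np.arctan2(-d[0],d[1]))
import cv2
a=cv2.imread('pics/w1.png')[190:350,160:360]; cv2.imwrite('pics/w1c.png',cv2.resize(a,None,fx=3.7,fy=3.7,interpolation=cv2.INTER_CUBIC))
E
```

```text
[[ 441.1  -94.     9. ]
 [ 493.6  -12.1    9. ]
 [ 578.3  -61.3    9. ]
 [ 528.9 -149.5    9. ]] [510.47661201 -79.21916916   9.        ]
[[ 548.69689485 -168.0912188    10.        ]
 [ 607.34502594  -34.80418485   10.        ]]
-0.41451841598761774
```

View pics/w1c.png

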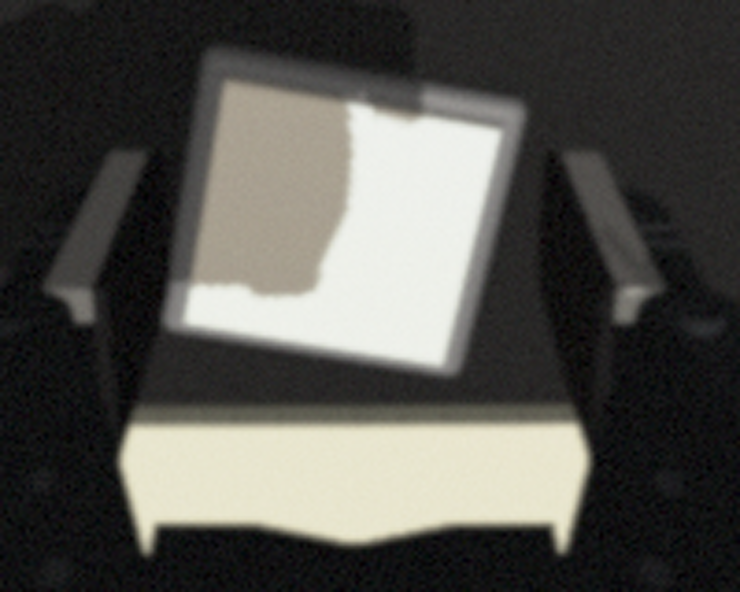

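```bash
python3 -m jog '[[[0.03,-0.004,0,0,0,0],[0.03,0,0,0,0,0],[0.03,0,0,0,0,0],[0.03,0,0,0,0,0],[0.014,0,0,0,0,0],[0,0,0,0,0,0]]]'
python3 -m jog '[[[0.004,0,0,0,0,0],[0,0,0,0,0,0]]]'
python3 -m jog '[[[0.002,0,0,0,0,0],[0,0,0,0,0,0]]]'
python3 - <<'E'
from h import *
snap('side','s2');snap('wrist','w2')
import cv2
a=cv2.imread('pics/s2.png')[150:260,170:330]; cv2.imwrite('pics/s2c.png',cv2.resize(a,None,fx=5,fy=5,interpolation=cv2.INTER_CUBIC))
E
```

```text
time_s: 2.45
eef_pos: [417.4, -40.9, 20.2]
ee_rot: [0.694, 0.132, 0.695, -0.132]
force: [0.3, 0.1, 0.5]
grip_width: 0.607
time_s: 2.7
eef_pos: [418.2, -41.4, 17.0]
ee_rot: [0.695, 0.133, 0.694, -0.133]
force: [0.7, -0.0, 0.7]
grip_width: 0.608
time_s: 2.95
eef_pos: [418.0, -41.4, 14.8]
ee_rot: [0.695, 0.133, 0.694, -0.133]
force: [-0.1, 0.5, -0.5]
grip_width: 0.606
```

View pics/s2c.png

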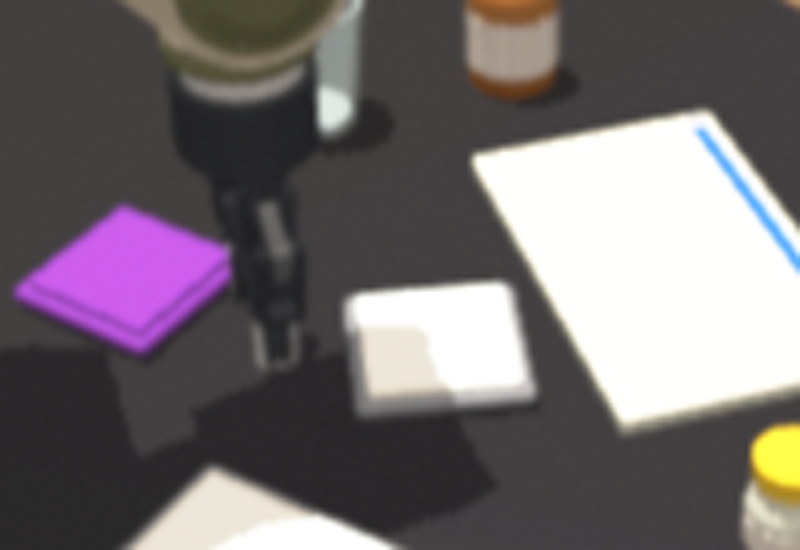

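The fingers are behind the tile and still above the bench. I'll feel for the bench in small steps.

```bash
for i in 1; do
python3 -m jog '[[[0.002,0,0,0,0,0],[0,0,0,0,0,0]]]'
python3 -m jog '[[[0.001,0,0,0,0,0],[0,0,0,0,0,0]]]'; python3 -m jog '[[[0.001,0,0,0,0,0],[0,0,0,0,0,0]]]'; done
```

```text
time_s: 3.3
eef_pos: [417.9, -41.4, 12.6]
ee_rot: [0.694, 0.133, 0.695, -0.133]
force: [0.8, 0.4, -0.5]
grip_width: 0.603
time_s: 3.55
eef_pos: [418.0, -41.4, 11.6]
ee_rot: [0.694, 0.133, 0.695, -0.133]
force: [-0.4, -0.1, -0.0]
grip_width: 0.61
time_s: 3.8
eef_pos: [418.0, -41.4, 10.6]
ee_rot: [0.694, 0.133, 0.695, -0.133]
force: [-0.4, 1.0, 0.5]
grip_width: 0.606
```

```bash

python3 -m jog '[[[0.001,0,0,0,0,0],[0,0,0,0,0,0]]]'
python3 -m jog '[[[0.001,0,0,0,0,0],[0,0,0,0,0,0]]]'; python3 -m jog '[[[0.001,0,0,0,0,0],[0,0,0,0,0,0]]]'
```

```text
time_s: 4.05
eef_pos: [418.0, -41.4, 9.6]
ee_rot: [0.694, 0.133, 0.695, -0.133]
force: [0.2, 0.3, -0.0]
grip_width: 0.609
time_s: 4.3
eef_pos: [418.0, -41.4, 8.6]
ee_rot: [0.694, 0.133, 0.695, -0.133]
force: [-0.6, 0.7, 0.2]
grip_width: 0.612
time_s: 4.55
eef_pos: [418.0, -41.4, 7.6]
ee_rot: [0.694, 0.133, 0.695, -0.133]
force: [-0.5, -0.4, -0.8]
grip_width: 0.609
```

```bash

python3 -m jog '[[[0.001,0,0,0,0,0],[0,0,0,0,0,0]]]'
python3 -m jog '[[[0.001,0,0,0,0,0],[0,0,0,0,0,0]]]'; python3 -m jog '[[[0.001,0,0,0,0,0],[0,0,0,0,0,0]]]'
```

```text
time_s: 4.8
eef_pos: [418.0, -41.4, 6.6]
ee_rot: [0.694, 0.133, 0.695, -0.133]
force: [-0.3, -0.2, -0.2]
grip_width: 0.609
time_s: 5.05
eef_pos: [418.0, -41.4, 5.6]
ee_rot: [0.694, 0.133, 0.695, -0.133]
force: [-0.2, 0.8, -0.2]
grip_width: 0.608
time_s: 5.3
eef_pos: [418.0, -41.4, 4.6]
ee_rot: [0.694, 0.133, 0.695, -0.133]
force: [-0.0, -0.3, -0.0]
grip_width: 0.612
```

```bash

python3 -m jog '[[[0.001,0,0,0,0,0],[0,0,0,0,0,0]]]'
python3 -m jog '[[[0.001,0,0,0,0,0],[0,0,0,0,0,0]]]'
python3 - <<'E'
from h import *
import cv2
c=snap('side','s3')
a=cv2.imread('pics/s3.png')[190:240,200:290]; cv2.imwrite('pics/s3c.png',cv2.resize(a,None,fx=8,fy=8,interpolation=cv2.INTER_CUBIC))
snap('wrist','w3')
E
```

```text
time_s: 5.55
eef_pos: [418.0, -41.4, 3.6]
ee_rot: [0.694, 0.133, 0.695, -0.133]
force: [0.7, -0.1, 0.2]
grip_width: 0.609
time_s: 5.8
eef_pos: [418.0, -41.4, 2.6]
ee_rot: [0.694, 0.133, 0.695, -0.133]
force: [-0.5, 0.2, -1.0]
grip_width: 0.606
```

View pics/s3c.png

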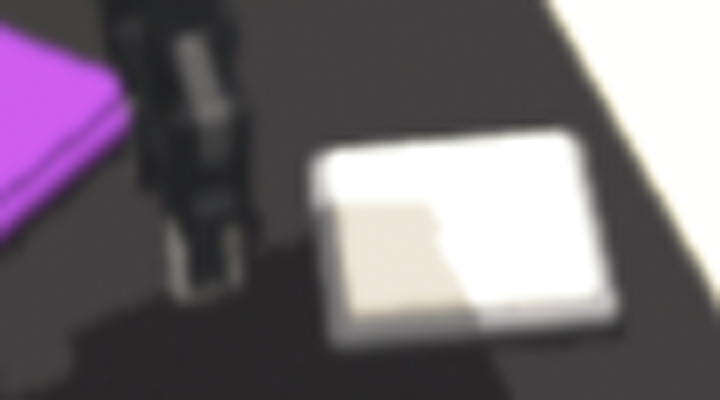

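View pics/w3.png

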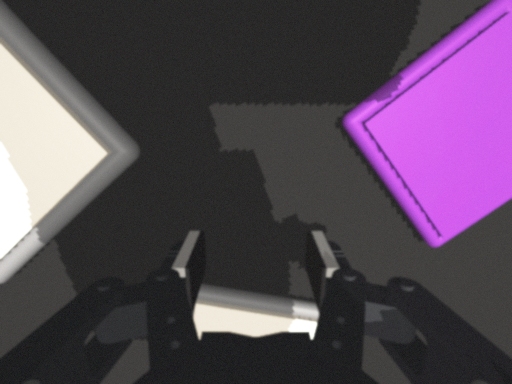

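```bash

python3 - <<'E'
from h import *
c=dict(np.load('pics/s3.npz'));R=Ro.from_quat(np.roll(c['rot'],-1)).as_matrix()
for yy in (-26,-40):
  for zz in (-11,11):
    for h in (0,6):
      p=c['pos']+R@[0,yy,zz]; p[2]=h; print(yy,zz,h,((w2pix(c,p)-[200,190])*8).round(0))
E
```

```text
-26 -11 0 [[179. 358.]]
-26 -11 6 [[178. 345.]]
-26 11 0 [[242. 345.]]
-26 11 6 [[241. 331.]]
-40 -11 0 [[189. 385.]]
-40 -11 6 [[188. 372.]]
-40 11 0 [[252. 371.]]
-40 11 6 [[251. 358.]]
```

```bash

python3 - <<'E'
import cv2,numpy as np
a=cv2.imread('pics/s3.png')[190:250,200:290].astype(float); a=np.clip(255*(a/110.)**0.7,0,255).astype('u1'); cv2.imwrite('pics/s3d.png',cv2.resize(a,None,fx=8,fy=8,interpolation=cv2.INTER_CUBIC))
E
```

```text
(no output)
```

View pics/s3d.png

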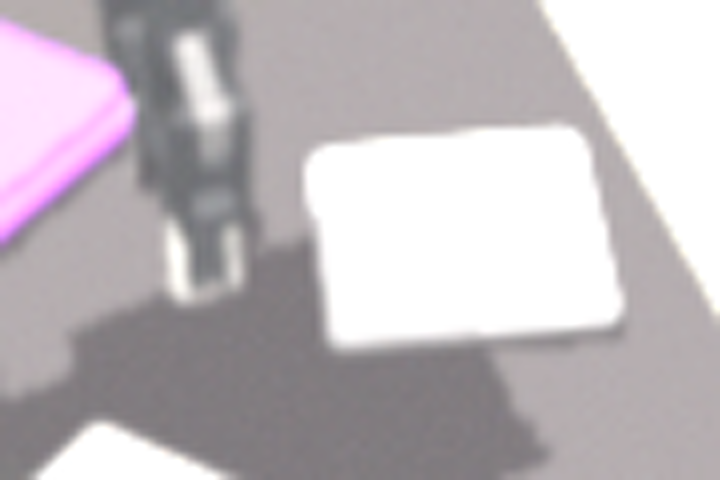

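```bash

python3 - <<'E'
from h import *
c=snap('scene','c3');R=Ro.from_quat(np.roll(c['rot'],-1)).as_matrix() if 'rot' in c else None
c=dict(np.load('pics/c3.npz'));R=Ro.from_quat(np.roll(c['rot'],-1)).as_matrix()
a=c['image'][150:215,230:320,::-1].astype(float); a=np.clip(255*(a/140.)**0.7,0,255).astype('u1'); a=cv2.resize(a,None,fx=8,fy=8,interpolation=cv2.INTER_CUBIC)
s=dict(np.load('pics/s3.npz'))
b=s['image'][190:250,200:290,::-1].astype(float); b=np.clip(255*(b/110.)**0.7,0,255).astype('u1'); b=cv2.resize(b,None,fx=8,fy=8,interpolation=cv2.INTER_CUBIC)
for img,cc,off in((a,c,[230,150]),(b,s,[200,190])):
  for yy in(-26,26):
    for h,col in((0,(0,0,255)),(20,(0,255,0))):
      q=[]
      for zz in(-11,11):
        p=c['pos']+R@[0,yy,zz]; p[2]=h; q.append(tuple(((w2pix(cc,p)[0]-off)*8).round().astype(int)))
      cv2.line(img,[int(v) for v in q[0]],[int(v) for v in q[1]],col,1)
cv2.imwrite('pics/c3o.png',a);cv2.imwrite('pics/s3o.png',b)
E
```

```text
(no output)
```

View pics/c3o.png

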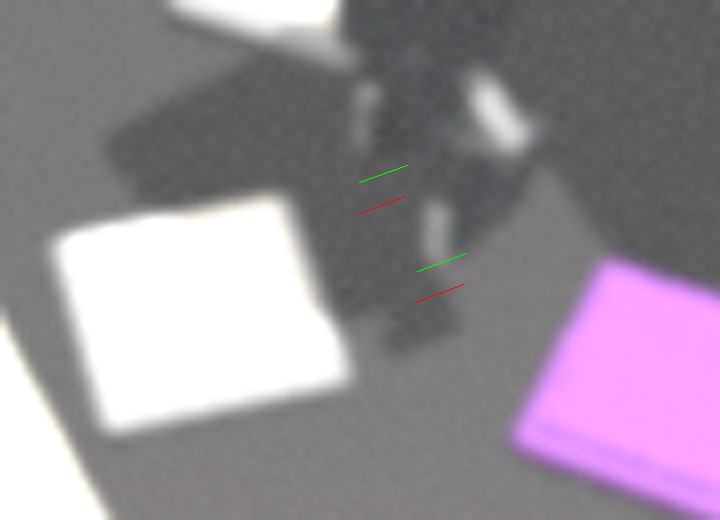

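View pics/s3o.png

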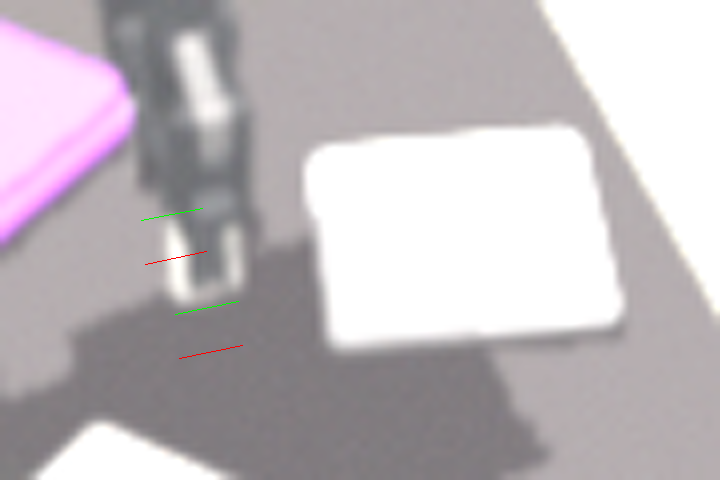

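Both views and the shadow put the fingertips about 20 mm above the bench, so the half-open tips sit well behind the TCP. I'll keep feeling downward.

```bash

for k in 1; do python3 -m jog '[[[0.002,0,0,0,0,0],[0.002,0,0,0,0,0]]]'|egrep 'eef|force'
python3 -m jog '[[[0.002,0,0,0,0,0],[0.001,0,0,0,0,0]]]'|egrep 'eef|force'
python3 -m jog '[[[0.001,0,0,0,0,0],[0.001,0,0,0,0,0]]]'|egrep 'eef|force'; done
```

```text
eef_pos: [418.0, -41.4, -1.5]
force: [-0.1, 0.3, -0.2]
eef_pos: [418.0, -41.4, -4.5]
force: [-0.3, 0.2, -0.8]
eef_pos: [418.0, -41.4, -6.3]
force: [0.5, -0.0, -0.0]
```

```bash

python3 -m jog '[[[0.002,0,0,0,0,0],[0.001,0,0,0,0,0]]]'|egrep 'eef|force'
python3 -m jog '[[[0.001,0,0,0,0,0],[0.001,0,0,0,0,0]]]'|egrep 'eef|force'
python3 - <<'E'
from h import *
c=snap('scene','c4');s=snap('side','s4');c=dict(np.load('pics/c4.npz'))
a=c['image'][150:215,230:320,::-1].astype(float); a=np.clip(255*(a/140.)**0.7,0,255).astype('u1'); a=cv2.resize(a,None,fx=4.4,fy=4.4,interpolation=cv2.INTER_CUBIC)
b=s['image'][190:255,200:290,::-1].astype(float); b=np.clip(255*(b/110.)**0.7,0,255).astype('u1'); b=cv2.resize(b,None,fx=4.4,fy=4.4,interpolation=cv2.INTER_CUBIC)
cv2.imwrite('pics/c4o.png',np.hstack([a,b]))
E
```

```text
eef_pos: [418.0, -41.4, -9.4]
force: [-0.2, 0.4, 0.6]
eef_pos: [418.0, -41.4, -11.4]
force: [1.0, -0.1, -0.5]
```

View pics/c4o.png

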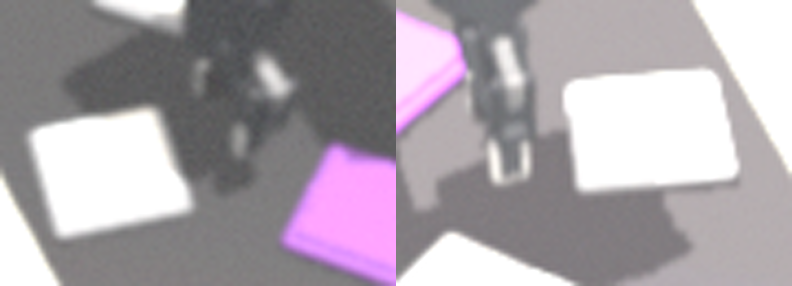

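The shadow gap is closing, but the tips are not down yet.

```bash

python3 -m jog '[[[0.001,0,0,0,0,0],[0.001,0,0,0,0,0]]]'|egrep 'eef|force'
python3 -m jog '[[[0.001,0,0,0,0,0],[0.001,0,0,0,0,0]]]'|egrep 'eef|force'
python3 -m jog '[[[0.001,0,0,0,0,0],[0,0,0,0,0,0]]]'|egrep 'eef|force'
python3 -m jog '[[[0.001,0,0,0,0,0],[0,0,0,0,0,0]]]'|egrep 'eef|force'
```

```text
eef_pos: [418.0, -41.4, -13.3]
force: [-0.1, 0.9, -0.3]
eef_pos: [418.0, -41.4, -15.4]
force: [-0.0, 0.4, 0.0]
eef_pos: [418.0, -41.4, -16.4]
force: [0.7, 0.3, -0.0]
eef_pos: [418.0, -41.4, -17.4]
force: [-0.0, 0.3, -0.1]
```

```bash

python3 -m jog '[[[0.001,0,0,0,0,0],[0,0,0,0,0,0]]]'|egrep 'eef|force'
python3 -m jog '[[[0.001,0,0,0,0,0],[0,0,0,0,0,0]]]'|egrep 'eef|force'
python3 - <<'E'
from h import *
c=snap('scene','c5');s=snap('side','s5');c=dict(np.load('pics/c5.npz'))
a=c['image'][150:215,230:320,::-1].astype(float); a=np.clip(255*(a/140.)**0.7,0,255).astype('u1'); a=cv2.resize(a,None,fx=4.4,fy=4.4,interpolation=cv2.INTER_CUBIC)
b=s['image'][190:255,200:290,::-1].astype(float); b=np.clip(255*(b/110.)**0.7,0,255).astype('u1'); b=cv2.resize(b,None,fx=4.4,fy=4.4,interpolation=cv2.INTER_CUBIC)
cv2.imwrite('pics/c5o.png',np.hstack([a,b]))
E
```

```text
eef_pos: [418.0, -41.4, -18.4]
force: [0.2, 0.5, 0.4]
eef_pos: [418.0, -41.4, -19.4]
force: [0.1, 0.3, -0.1]
```

View pics/c5o.png

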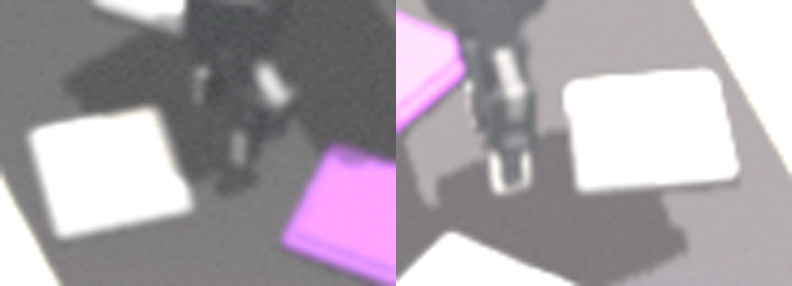

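```bash

python3 -m jog '[[[0.001,0,0,0,0,0],[0,0,0,0,0,0]]]'|egrep 'eef|force'
python3 -m jog '[[[0.001,0,0,0,0,0],[0,0,0,0,0,0]]]'|egrep 'eef|force'
python3 -m jog '[[[0.001,0,0,0,0,0],[0,0,0,0,0,0]]]'|egrep 'eef|force'
```

```text
eef_pos: [418.0, -41.4, -20.4]
force: [-0.8, -0.2, -0.2]
eef_pos: [418.0, -41.4, -21.4]
force: [0.4, -0.8, -0.2]
eef_pos: [418.0, -41.4, -22.4]
force: [-0.4, 0.6, -0.5]
```

```bash

python3 -m jog '[[[0.001,0,0,0,0,0],[0,0,0,0,0,0]]]'|egrep 'eef|force'
python3 -m jog '[[[0.001,0,0,0,0,0],[0,0,0,0,0,0]]]'|egrep 'eef|force'
python3 -m jog '[[[0.001,0,0,0,0,0],[0,0,0,0,0,0]]]'|egrep 'eef|force|time'
python3 - <<'E'
from h import *
c=snap('scene','c6');s=snap('side','s6');c=dict(np.load('pics/c6.npz'))
a=c['image'][150:215,230:320,::-1].astype(float); a=np.clip(255*(a/140.)**0.7,0,255).astype('u1'); a=cv2.resize(a,None,fx=4.4,fy=4.4,interpolation=cv2.INTER_CUBIC)
b=s['image'][190:255,200:290,::-1].astype(float); b=np.clip(255*(b/110.)**0.7,0,255).astype('u1'); b=cv2.resize(b,None,fx=4.4,fy=4.4,interpolation=cv2.INTER_CUBIC)
cv2.imwrite('pics/c6o.png',np.hstack([a,b]))
E
```

```text
eef_pos: [417.9, -41.4, -23.4]
force: [-0.3, -0.6, 0.4]
eef_pos: [418.0, -41.4, -24.4]
force: [-0.0, 0.8, 0.5]
time_s: 10.4
eef_pos: [418.0, -41.4, -25.4]
force: [-0.6, 0.3, 0.4]
```

View pics/c6o.png

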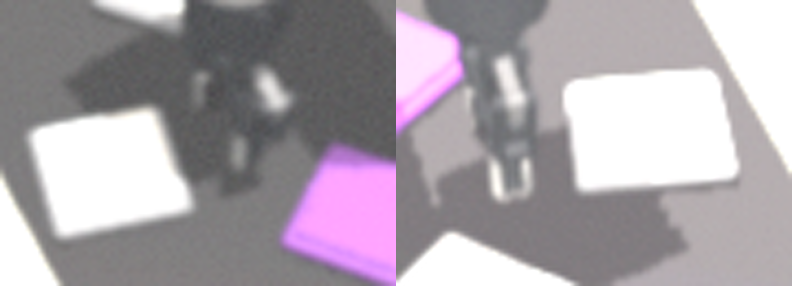

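```bash

python3 -m jog '[[[0.001,0,0,0,0,0],[0,0,0,0,0,0]]]'|egrep 'eef|force'
python3 -m jog '[[[0.001,0,0,0,0,0],[0,0,0,0,0,0]]]'|egrep 'eef|force'
python3 -m jog '[[[0.001,0,0,0,0,0],[0,0,0,0,0,0]]]'|egrep 'eef|force|time'
```

```text
eef_pos: [418.0, -41.4, -26.4]
force: [0.1, -0.2, -1.1]
eef_pos: [418.0, -41.4, -27.4]
force: [-0.6, 0.5, -0.2]
time_s: 11.25
eef_pos: [418.0, -41.4, -28.4]
force: [0.4, 0.2, -0.9]
```

```bash

python3 -m jog '[[[0.001,0,0,0,0,0],[0,0,0,0,0,0]]]'|egrep 'eef|force'
python3 -m jog '[[[0.001,0,0,0,0,0],[0,0,0,0,0,0]]]'|egrep 'eef|force|grip'
```

```text
eef_pos: [418.0, -41.4, -29.4]
force: [-0.4, -0.1, -0.2]
eef_pos: [418.1, -41.4, -30.0]
force: [-2.7, 0.6, 7.6]
grip_width: 0.604
```

Bench contact is at TCP z ≈ -29.7. I'll raise 3.5 mm and push forward, which should square the tile on both fingertips.

```bash

python3 -m jog '[[[-0.0035,0,0,0,0,0],[0,0,0.006,0,0,0],[0,0,0.006,0,0,0],[0,0,0.006,0,0,0],[0,0,0.006,0,0,0]]]'|egrep 'eef|force'
python3 -m jog '[[[0,0,0.004,0,0,0],[0,0,0.004,0,0,0],[0,0,0.004,0,0,0],[0,0,0.004,0,0,0]]]'|egrep 'eef|force'
python3 -m jog '[[[0,0,0.003,0,0,0],[0,0,0.003,0,0,0],[0,0,0.003,0,0,0]]]'|egrep 'eef|force|time'
cat >> h.py <<'E'
def both(n,co=(150,215,210,320),so=(170,240,200,310)):
    c=snap('scene','c'+n);s=snap('side','s'+n)
    ims=[]
    for i,(r0,r1,c0,c1) in((c,co),(s,so)):
        a=i['image'][r0:r1,c0:c1,::-1].astype(float);a=np.clip(255*(a/200.)**0.7,0,255).astype('u1'); ims.append(cv2.resize(a,(392,int(392*(r1-r0)/(c1-c0))),interpolation=cv2.INTER_CUBIC))
    h=max(i.shape[0] for i in ims); ims=[np.vstack([i,np.zeros((h-i.shape[0],392,3),'u1')]) for i in ims]
    cv2.imwrite('pics/b'+n+'.png',np.hstack(ims))
E
python3 -c "from h import *;both('7');snap('wrist','w7')"
```

```text
eef_pos: [440.7, -50.4, -26.9]
force: [0.0, -1.0, 0.8]
eef_pos: [455.3, -56.2, -26.8]
force: [0.0, 0.1, 0.1]
time_s: 13.25
eef_pos: [463.7, -59.5, -26.8]
force: [-0.4, -0.3, -0.3]
```

View pics/b7.png

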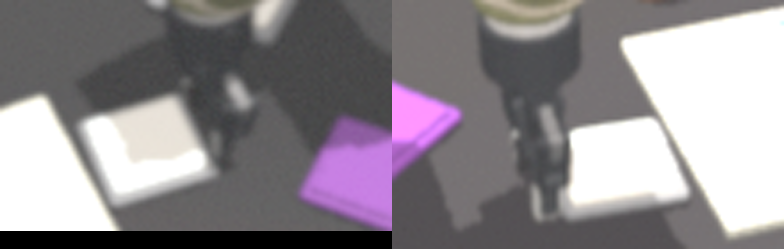

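View pics/w7.png

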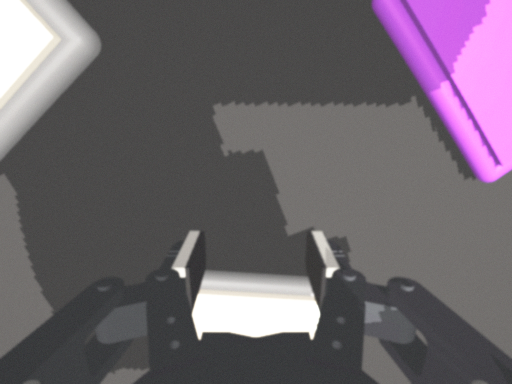

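The tile is in contact and its near edge is almost level in the wrist view, so it is nearly square. About 11 mm remains to the plate.

```bash

python3 -m jog '[[[0,0,0.003,0,0,0],[0,0,0.003,0,0,0],[0,0,0,0,0,0]]]'|egrep 'eef|force'
python3 -m jog '[[[0,0,0.002,0,0,0],[0,0,0,0,0,0]]]'|egrep 'eef|force'
python3 -m jog '[[[0,0,0.001,0,0,0],[0,0,0,0,0,0]]]'|egrep 'eef|force'
python3 -m jog '[[[0,0,0.001,0,0,0],[0,0,0,0,0,0]]]'|egrep 'eef|force'
```

```text
eef_pos: [469.4, -61.8, -26.8]
force: [0.5, -0.5, 0.7]
eef_pos: [471.1, -62.5, -26.8]
force: [0.9, -0.1, 0.0]
eef_pos: [472.0, -62.8, -26.8]
force: [-0.5, 0.2, -0.9]
eef_pos: [472.9, -63.2, -26.8]
force: [0.0, 0.1, 0.6]
```

```bash

python3 -m jog '[[[0,0,0.001,0,0,0],[0,0,0,0,0,0]]]'|egrep 'eef|force'
python3 -m jog '[[[0,0,0.001,0,0,0],[0,0,0,0,0,0]]]'|egrep 'eef|force'
python3 -m jog '[[[0,0,0.001,0,0,0],[0,0,0,0,0,0]]]'|egrep 'eef|force'
python3 -c "from h import *;both('8');snap('wrist','w8')"
```

```text
eef_pos: [473.9, -63.6, -26.8]
force: [-1.1, -0.9, -1.0]
eef_pos: [474.8, -63.9, -26.8]
force: [-0.7, 0.5, -0.5]
eef_pos: [475.7, -64.3, -26.8]
force: [0.8, -0.3, 0.1]
```

View pics/b8.png

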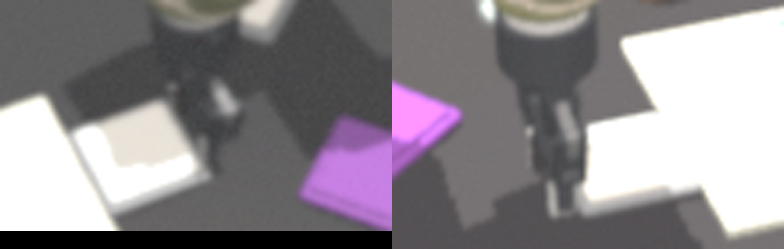

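View pics/w8.png

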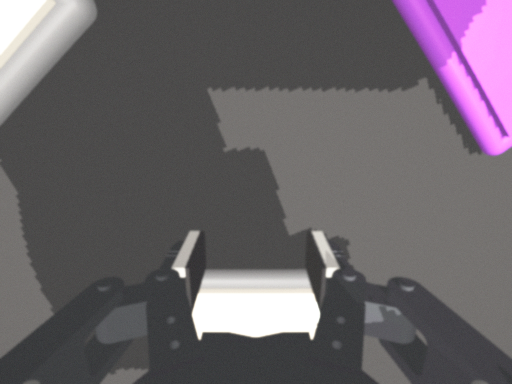

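The tile is square on both fingers, with a sliver of gap left to the plate in the scene view.

```bash

python3 -m jog '[[[0,0,0.001,0,0,0],[0,0,0.001,0,0,0],[0,0,0,0,0,0]]]'|egrep 'eef|force'
python3 -m jog '[[[0,0,0.001,0,0,0],[0,0,0,0,0,0]]]'|egrep 'eef|force'
python3 -m jog '[[[0,0,0.001,0,0,0],[0,0,0,0,0,0]]]'|egrep 'eef|force|time'
```

```text
eef_pos: [476.7, -64.7, -27.0]
force: [-4.8, 1.8, 3.0]
eef_pos: [476.8, -64.7, -27.1]
force: [-8.3, 2.6, 6.1]
time_s: 16.3
eef_pos: [476.8, -64.6, -27.3]
force: [-12.1, 4.2, 7.4]
```

```bash

python3 -m jog '[[[0,0,0.001,0,0,0],[0,0,0,0,0,0]]]'|egrep 'eef|force'
python3 -m jog '[[[0,0,0.001,0,0,0],[0,0,0,0,0,0]]]'|egrep 'eef|force|time'
```

```text
eef_pos: [476.8, -64.6, -27.5]
force: [-15.4, 4.8, 10.3]
time_s: 16.8
eef_pos: [476.8, -64.6, -27.6]
force: [-20.3, 7.0, 13.1]
```

Both fingers are pressing the tile against the plate (about 21 N) and friction looks ample. Now I start the arc.

```bash

python3 -m jog '[[[-0.001,0,-0.001,0,0,0],[-0.002,0,0,0,0,0],[-0.002,0,0,0,0,0],[0,0,0,0,0,0]]]'|egrep 'eef|force'
python3 -m jog '[[[-0.002,0,0.0005,0,0,0],[-0.002,0,0,0,0,0],[0,0,0,0,0,0]]]'|egrep 'eef|force|time'
python3 -c "from h import *;both('9')"
```

```text
eef_pos: [476.8, -64.7, -23.1]
force: [-12.0, 2.6, -0.1]
time_s: 17.68
eef_pos: [477.1, -64.8, -19.1]
force: [-12.2, 3.9, -0.1]
```

View pics/b9.png

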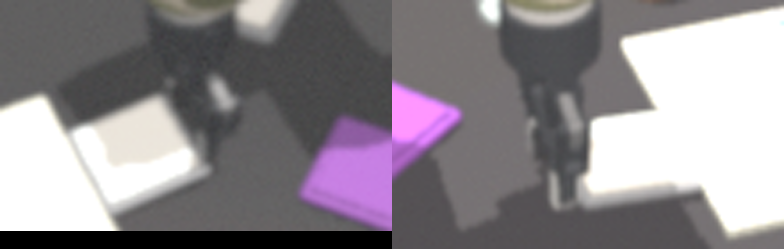

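```bash
python3 - <<'E'
from h import *
r=[]
for n in('s8','s9'):
    a=cv2.imread('pics/'+n+'.png')[190:240,235:310]; r.append(cv2.resize(a,(390,260),interpolation=cv2.INTER_CUBIC))
q=[]
for n in('c8','c9'):
    a=cv2.imread('pics/'+n+'.png')[165:215,225:285]; q.append(cv2.resize(a,(390,325),interpolation=cv2.INTER_CUBIC))
cv2.imwrite('pics/cmp.png',np.vstack([np.hstack(r),np.hstack(q)]))
E
```

```text
(no output)
```

View pics/cmp.png

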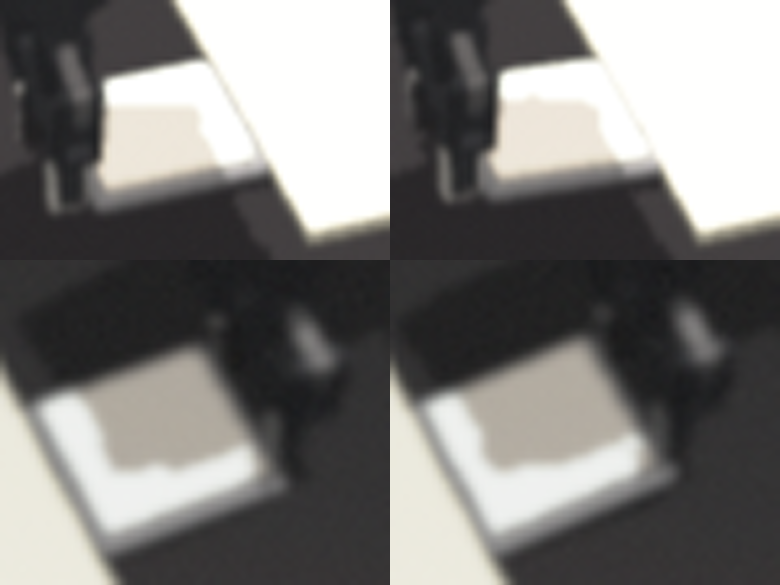

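The near rim rose with the finger: in the side crop it went from row 210 to 198. I'll continue the arc.

```bash

python3 -m jog '[[[-0.003,0,0.0003,0,0,0],[-0.003,0,0.0005,0,0,0],[-0.002,0,0.0005,0,0,0],[0,0,0,0,0,0]]]'|egrep 'eef|force'
python3 -m jog '[[[-0.003,0,0.0006,0,0,0],[-0.003,0,0.0007,0,0,0],[-0.002,0,0.0005,0,0,0],[0,0,0,0,0,0]]]'|egrep 'eef|force|time'
python3 -c "from h import *;both('10')"
```

```text
eef_pos: [477.8, -65.1, -11.2]
force: [-14.6, 3.2, 1.8]
time_s: 18.77
eef_pos: [479.3, -65.6, -3.2]
force: [-16.0, 5.1, 3.2]
```

View pics/b10.png

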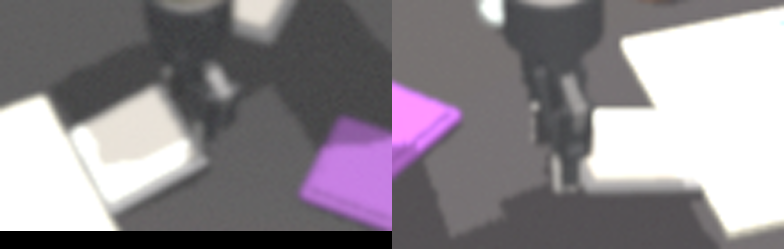

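```bash

python3 -m jog '[[[-0.004,0,0.0008,0,0,0],[-0.004,0,0.001,0,0,0],[0,0,0,0,0,0]]]'|egrep 'eef|force'
python3 -m jog '[[[-0.004,0,0.0013,0,0,0],[-0.004,0,0.0016,0,0,0],[0,0,0,0,0,0]]]'|egrep 'eef|force|time'
python3 -m jog '[[[-0.004,0,0.0018,0,0,0],[-0.004,0,0.002,0,0,0],[0,0,0,0,0,0]]]'|egrep 'eef|force|time'
python3 -c "from h import *;both('11')"
```

```text
eef_pos: [481.4, -66.5, 5.1]
force: [-15.6, 4.8, 4.4]
time_s: 19.62
eef_pos: [484.2, -67.6, 13.3]
force: [-16.1, 4.7, 7.1]
time_s: 20.0
eef_pos: [487.9, -69.0, 21.5]
force: [-17.5, 5.0, 8.6]
```

View pics/b11.png

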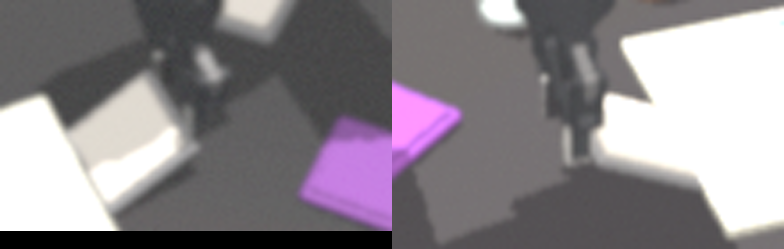

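```bash
python3 - <<'E'
from h import *
a=cv2.imread('pics/s11.png')[180:230,235:310]; a=cv2.resize(a,(780,520),interpolation=cv2.INTER_CUBIC)
a=np.clip(255*(a/200.)**0.6,0,255).astype('u1')
cv2.imwrite('pics/z11.png',a)
E
```

```text
(no output)
```

View pics/z11.png

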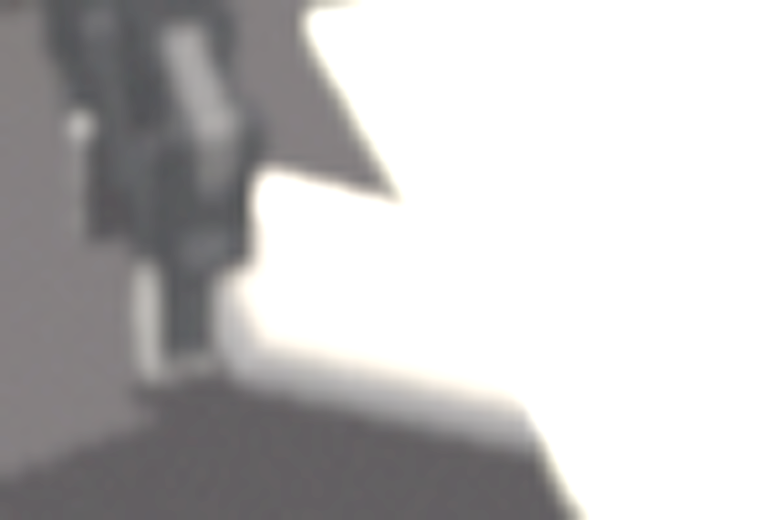

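The tip is still well below the rim centre and the finger is lagging the rise, so I'll rise more and advance less.

```bash

python3 -m jog '[[[-0.003,0,0,0,0,0],[-0.003,0,0.001,0,0,0],[0,0,0,0,0,0]]]'|egrep 'eef|force'
python3 -m jog '[[[-0.003,0,0.0015,0,0,0],[-0.003,0,0.002,0,0,0],[0,0,0,0,0,0]]]'|egrep 'eef|force|time'
python3 -c "from h import *;both('12')"
```

```text
eef_pos: [491.2, -70.4, 28.1]
force: [-7.9, 2.7, 3.9]
time_s: 20.85
eef_pos: [495.0, -71.9, 34.2]
force: [-6.0, 1.9, 4.2]
```

View pics/b12.png

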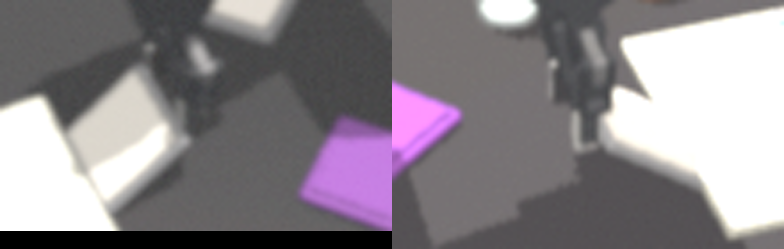

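```bash
cat > z.py <<'E'
from h import *
import sys
n=sys.argv[1]
a=cv2.imread('pics/s'+n+'.png')[165:225,245:320]; a=cv2.resize(a,(390,312),interpolation=cv2.INTER_CUBIC)
b=cv2.imread('pics/c'+n+'.png')[150:210,225:300]; b=cv2.resize(b,(390,312),interpolation=cv2.INTER_CUBIC)
a=np.hstack([a,b])
a=np.clip(255*(a/200.)**0.6,0,255).astype('u1')
cv2.imwrite('pics/z'+n+'.png',a)
E
python3 z.py 12
```

```text
(no output)
```

View pics/z12.png

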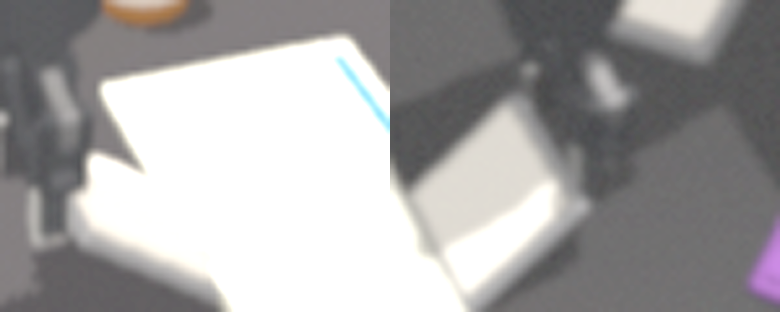

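```bash
python3 - <<'E'
from h import *
c=dict(np.load('pics/c12.npz'));s=dict(np.load('pics/s12.npz'))
o=np.array([590.3,-71.]);y=-.382;xa=np.array([np.cos(y),np.sin(y)]);ya=np.array([-xa[1],xa[0]])
W=lambda x,yy,z: np.r_[o+x*xa+yy*ya,z]
for th in (30,35,40,45,50):
    t=np.radians(th); x=-5-90*np.cos(t);z=5+90*np.sin(t)
    print(th,((w2pix(s,W(x,-38-45,z))-[245,165])*5.2).round(0),((w2pix(c,W(x,-38+45,z))-[225,150])*5.2+[390,0]).round(0))
R=Ro.from_quat(np.roll(c['rot'],-1)).as_matrix()
d=c['pos'][:2]-o; print('TCP plate',d@xa,d@ya)
for hh in (28,30,32):
  for yy in(-33,33):
    print(hh,yy,((w2pix(s,c['pos']+R@[-hh,yy,11])-[245,165])*5.2).round(0),((w2pix(c,c['pos']+R@[-hh,yy,11])-[225,150])*5.2+[390,0]).round(0))
E
```

```text
30 [[ 72. 275.]] [[586. 208.]]
35 [[ 79. 264.]] [[579. 204.]]
40 [[ 88. 253.]] [[571. 200.]]
45 [[ 98. 242.]] [[563. 197.]]
50 [[108. 232.]] [[554. 194.]]
TCP plate -88.12182517559297 -36.34657475835107
28 -33 [[ 75. 239.]] [[523. 109.]]
28 33 [[ 38. 166.]] [[569. 186.]]
30 -33 [[ 75. 236.]] [[523. 107.]]
30 33 [[ 38. 163.]] [[569. 184.]]
32 -33 [[ 75. 233.]] [[523. 105.]]
32 33 [[ 38. 160.]] [[569. 182.]]
```

```bash
cat >> h.py <<'E'
def ray(c,uv):
    a=pix2w(c,uv,0)[0];b=pix2w(c,uv,300)[0];return a,(b-a)/np.linalg.norm(b-a)
def tri(c1,u1,c2,u2):
    a,d=ray(c1,u1);b,e=ray(c2,u2)
    A=np.c_[d,-e];t=np.linalg.lstsq(A,b-a,rcond=None)[0]
    p,q=a+d*t[0],b+e*t[1]; return (p+q)/2,np.linalg.norm(p-q)
o_=np.array([590.3,-71.]);xa_=np.array([np.cos(-.382),np.sin(-.382)]);ya_=np.array([-xa_[1],xa_[0]])
def topl(p): return np.r_[(p[:2]-o_)@xa_,(p[:2]-o_)@ya_,p[2]]
E
python3 - <<'E'
from h import *
c=dict(np.load('pics/c12.npz'));s=dict(np.load('pics/s12.npz'))
f=lambda u:(245+u[0]/5.2,165+u[1]/5.2); g=lambda u:(225+(u[0]-390)/5.2,150+u[1]/5.2)
for a,b in(((92,155),(557,183)),((80,200),(520,97)),((88,160),(588,205))):
    p,e=tri(s,f(a),c,g(b)); print(topl(p).round(1),e.round(1))
# plate front-left corner check
E
```

```text
[-59.2  -6.9  68.7] 21.9
[-72.3 -63.1  82. ] 1.0
[-65.1   6.1  58.3] 36.3
```

```bash
python3 -c "from h import *;snap('wrist','w12')"
```

```text
(no output)
```

View pics/w12.png

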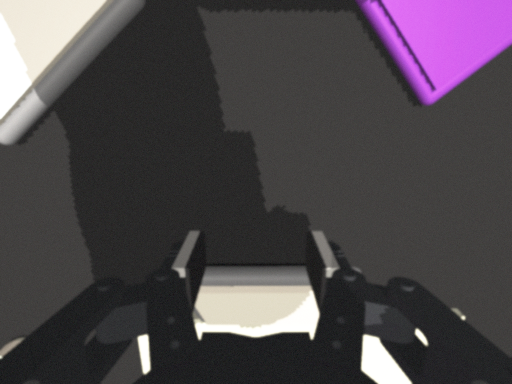

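```bash
python3 - <<'E'
from h import *
for n in('w8','w12'):
    im=dict(np.load('pics/'+n+'.npz'))['image'].astype(float).mean(2); print(n,im[258:300,235:275].mean(1).round(0).astype(int).tolist())
c=dict(np.load('pics/w12.npz'));H=c['hand_eye'];Hi=np.linalg.inv(H);K=c['mtx']
def pr(p):
    q=(Hi@np.r_[p,1])[:3];u=q[:2]/q[2];u=u*(1+c['k1']*(u@u));return K[:2,:2]@u+K[:2,2]
a=np.linspace(0,2*np.pi,181)
for z0 in (16,14):
  for xr in range(-40,-14,4):
    r=[pr([xr+5*np.cos(t),0,z0+5*np.sin(t)])[1] for t in a]; print(z0,xr,round(min(r),1),round(max(r),1))
# pad tip corners inner
for x in(-30,-26):
  print(x,[pr([x,s*25.5,z]).round(0) for s in(-1,1) for z in(-11,11)])
E
```

```text
w8 [76, 76, 76, 76, 76, 76, 76, 76, 76, 77, 84, 102, 122, 136, 145, 155, 164, 173, 181, 190, 200, 211, 221, 226, 225, 223, 220, 216, 212, 209, 213, 222, 229, 231, 237, 250, 255, 255, 255, 255, 255, 255]
w12 [41, 41, 40, 41, 38, 30, 22, 31, 53, 69, 79, 86, 92, 97, 102, 107, 112, 119, 126, 132, 135, 134, 131, 128, 125, 122, 124, 147, 181, 196, 199, 198, 198, 200, 204, 210, 214, 215, 215, 215, 215, 215]
16 -40 272.7 293.4
16 -36 268.4 288.5
16 -32 264.3 283.8
16 -28 260.4 279.4
16 -24 256.7 275.2
16 -20 253.1 271.2
16 -16 249.7 267.3
14 -40 269.3 290.0
14 -36 265.0 285.1
14 -32 261.0 280.6
14 -28 257.1 276.2
14 -24 253.5 272.0
14 -20 250.0 268.1
14 -16 246.6 264.3
-30 [array([204., 226.]), array([206., 264.]), array([304., 226.]), array([302., 264.])]
-26 [array([205., 222.]), array([207., 260.]), array([303., 222.]), array([301., 260.])]
```

The wrist view shows the tip only ~2 mm below the rim centre, so I'll advance with less rise. The rim should slide up the finger.

```bash

python3 -m jog '[[[-0.001,0,0.0015,0,0,0],[-0.001,0,0.0015,0,0,0],[0,0,0,0,0,0]]]'|egrep 'eef|force'
python3 -m jog '[[[-0.001,0,0.0015,0,0,0],[-0.001,0,0.0015,0,0,0],[0,0,0,0,0,0]]]'|egrep 'eef|force|time'
python3 -c "from h import *;snap('wrist','w13')
im=dict(np.load('pics/w13.npz'))['image'].astype(float).mean(2); print(im[250:300,235:275].mean(1).round(0).astype(int).tolist())"
```

```text
eef_pos: [496.5, -72.4, 36.0]
force: [-12.7, 3.5, 8.4]
time_s: 21.75
eef_pos: [498.2, -73.1, 38.1]
force: [-17.5, 5.9, 14.8]
[41, 41, 41, 40, 40, 41, 41, 40, 40, 41, 39, 36, 27, 19, 25, 46, 65, 77, 84, 90, 96, 101, 105, 111, 117, 124, 131, 134, 135, 132, 128, 124, 123, 123, 139, 171, 193, 201, 202, 202, 203, 204, 207, 210, 211, 211, 211, 211, 211, 211]
```

Friction is high enough that the rim sticks and rolls rather than slides. I'll pitch the fingers so the tips lean under the rim, turning about the contact point.

```bash

python3 -m jog '[[[-0.0025,0,0,0,0,0],[0.0006,0,0.0022,0,-0.075,0],[0.0006,0,0.0022,0,-0.075,0],[0,0,0,0,0,0]]]'|egrep 'eef|force|rot'
python3 -c "from h import *;snap('wrist','w14');both('14')
im=dict(np.load('pics/w14.npz'))['image'].astype(float).mean(2); print(im[250:300,235:275].mean(1).round(0).astype(int).tolist())"; python3 z.py 14
```

```text
eef_pos: [505.1, -75.8, 39.8]
ee_rot: [0.745, 0.122, 0.64, -0.142]
force: [0.3, -0.6, 0.4]
[166, 166, 167, 167, 169, 169, 170, 171, 173, 174, 175, 177, 178, 179, 180, 181, 183, 187, 193, 203, 219, 233, 241, 244, 244, 244, 245, 245, 244, 245, 244, 242, 235, 218, 182, 139, 124, 167, 218, 233, 234, 235, 234, 234, 235, 234, 234, 234, 234, 234]
```

View pics/z14.png

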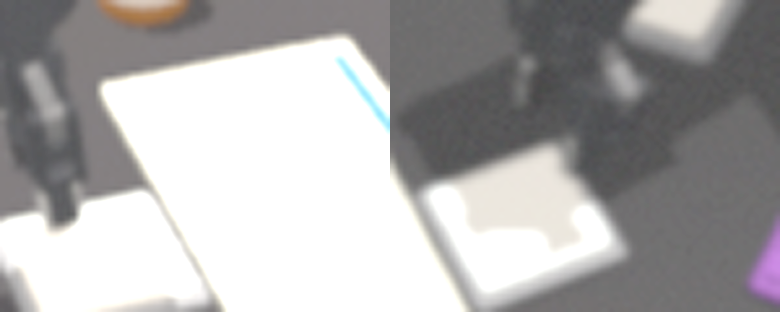

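The finger slipped off the rim while it unloaded, and the tile dropped back flat, white up, still square at the plate. I'll retreat behind it and redo the arc with the tip lower, pitching the fingers along with the tile.

```bash

python3 -m jog '[[[0,0,0,0,0.075,0],[0,0,0,0,0.075,0],[0,0,-0.024,0,0,0],[0,0,-0.026,0,0,0],[0,0,0,0,0,0]]]'|egrep 'eef|force|rot|time'
python3 -c "
from h import *
s=ctrl.sense();R=Ro.from_quat(np.roll(s['ee_rot'],-1)).as_matrix();print(R.round(4),topl(s['eef_pos']))
both('15')"
```

```text
time_s: 23.08
eef_pos: [458.5, -57.4, 39.7]
ee_rot: [0.694, 0.133, 0.695, -0.133]
force: [0.4, 0.3, 0.5]
[[-7.000e-04  3.688e-01  9.295e-01]
 [ 3.000e-04  9.295e-01 -3.688e-01]
 [-1.000e+00  0.000e+00 -8.000e-04]] [-127.41062325  -36.52159355   39.71248554]
```

View pics/b15.png

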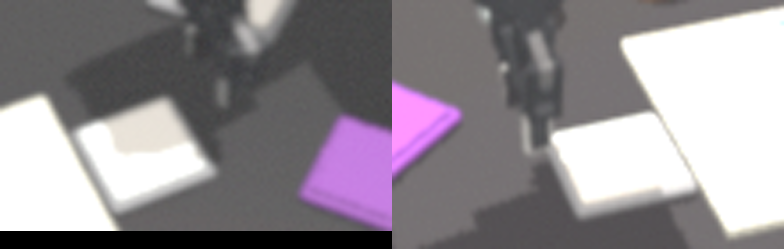

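```bash

python3 -m jog '[[[0.02,0,-0.003,0,0,0],[0.02,0,0,0,0,0],[0.02,0,0,0,0,0],[0.005,0,0,0,0,0],[0,0,0,0,0,0]]]'|egrep 'eef|force|time'
python3 -m jog '[[[0.003,0,0,0,0,0],[0,0,0,0,0,0]]]'|egrep 'eef|force|time'
```

```text
time_s: 23.8
eef_pos: [456.7, -56.8, -25.2]
force: [0.8, -0.2, -0.4]
time_s: 24.05
eef_pos: [456.4, -56.6, -28.1]
force: [0.1, -0.7, 0.3]
```

```bash

python3 -m jog '[[[0,0,0.004,0,0,0],[0,0,0.004,0,0,0],[0,0,0.004,0,0,0],[0,0,0.004,0,0,0],[0,0,0.003,0,0,0],[0,0,0,0,0,0]]]'|egrep 'eef|force|time'
python3 -m jog '[[[0,0,0.002,0,0,0],[0,0,0.001,0,0,0],[0,0,0,0,0,0]]]'|egrep 'eef|force|time'
python3 -m jog '[[[0,0,0.001,0,0,0],[0,0,0,0,0,0]]]'|egrep 'eef|force|time'
```

```text
time_s: 24.8
eef_pos: [474.0, -63.6, -28.4]
force: [0.1, -0.6, -0.6]
time_s: 25.18
eef_pos: [476.6, -64.6, -28.4]
force: [0.2, 0.0, -0.3]
time_s: 25.42
eef_pos: [476.7, -64.7, -28.5]
force: [-4.5, 1.7, 3.1]
```

```bash

python3 -m jog '[[[-0.0005,0,0.001,0,0,0],[-0.0005,0,0.001,0,0,0],[0,0,0,0,0,0]]]'|egrep 'eef|force|time'
python3 -c "from h import *;snap('wrist','w16');both('16')"
python3 - <<'E'
import numpy as np
# planned path, TCP deltas in tool frame; X plate, Z up
def tcp(th,rate=0.7,s0=-36.5,zf=14):
    ph=rate*(th-TH0); x=np.array([np.sin(ph),-np.cos(ph)]);z=np.array([np.cos(ph),np.sin(ph)])
    R=np.array([-5-90*np.cos(th),5+90*np.sin(th)]); s=s0+5*(th-TH0-ph)
    return R-s*x-zf*z,ph
TH0=0.033
ths=np.r_[TH0,np.radians(np.arange(5,121,5))]
p0,f0=tcp(ths[0])
for th in ths[1:]:
    p,f=tcp(th); d=p-p0; x=np.array([np.sin(f0),-np.cos(f0)]);z=np.array([np.cos(f0),np.sin(f0)])
    print(round(np.degrees(th)),'dx %.1f dz %.1f turn %.3f'%(d@x,d@z,-(f-f0))); p0,f0=p,f
E
```

```text
time_s: 25.8
eef_pos: [476.7, -64.8, -28.3]
force: [-10.0, 1.8, -0.1]
5 dx -4.5 dz 1.7 turn -0.038
10 dx -7.1 dz 3.6 turn -0.061
15 dx -6.8 dz 4.7 turn -0.061
20 dx -6.4 dz 5.8 turn -0.061
25 dx -5.8 dz 6.7 turn -0.061
30 dx -5.0 dz 7.6 turn -0.061
35 dx -4.2 dz 8.4 turn -0.061
40 dx -3.2 dz 9.0 turn -0.061
45 dx -2.1 dz 9.5 turn -0.061
50 dx -1.0 dz 9.8 turn -0.061
55 dx 0.1 dz 10.0 turn -0.061
60 dx 1.3 dz 10.0 turn -0.061
65 dx 2.4 dz 9.8 turn -0.061
70 dx 3.6 dz 9.4 turn -0.061
75 dx 4.6 dz 8.9 turn -0.061
80 dx 5.6 dz 8.3 turn -0.061
85 dx 6.4 dz 7.5 turn -0.061
90 dx 7.1 dz 6.5 turn -0.061
95 dx 7.7 dz 5.5 turn -0.061
100 dx 8.2 dz 4.4 turn -0.061
105 dx 8.4 dz 3.3 turn -0.061
110 dx 8.5 dz 2.1 turn -0.061
115 dx 8.4 dz 1.0 turn -0.061
120 dx 8.2 dz -0.2 turn -0.061
```

View pics/w16.png

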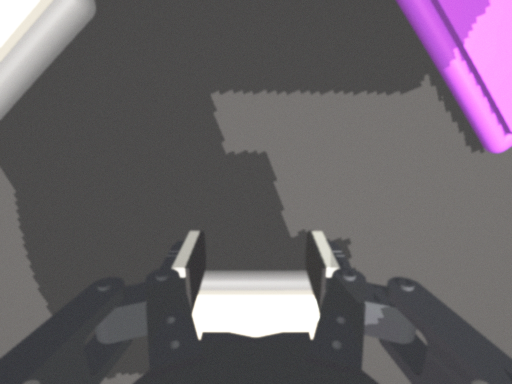

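View pics/b16.png

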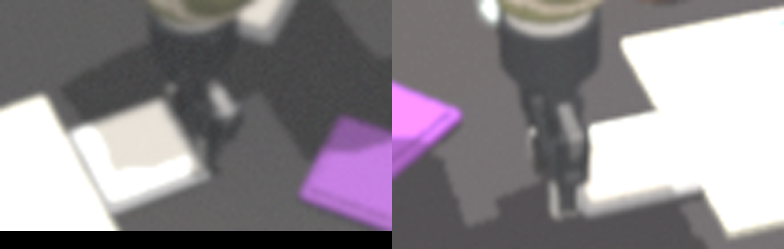

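Tile is square against the plate again at 10 N. Running the arc with matched pitch.

```bash

python3 -m jog '[[[-0.0022,0,0.0013,0,-0.019,0],[-0.0022,0,0.001,0,-0.019,0],[0,0,0,0,0,0]]]'|egrep 'eef|force|time'
python3 -m jog '[[[-0.0035,0,0.0018,0,-0.03,0],[-0.0035,0,0.0018,0,-0.03,0],[0,0,0,0,0,0]]]'|egrep 'eef|force|time'
```

```text
time_s: 26.32
eef_pos: [478.1, -65.3, -24.1]
force: [-12.3, 2.1, -1.1]
time_s: 26.7
eef_pos: [480.6, -66.3, -17.1]
force: [-13.9, 2.5, 0.6]
```

```bash

python3 -m jog '[[[-0.0035,0,0.0023,0,-0.03,0],[-0.0034,0,0.0023,0,-0.03,0],[0,0,0,0,0,0]]]'|egrep 'eef|force|time'
python3 -m jog '[[[-0.0033,0,0.0028,0,-0.03,0],[-0.0032,0,0.0028,0,-0.03,0],[0,0,0,0,0,0]]]'|egrep 'eef|force|time'
python3 -c "from h import *;snap('wrist','w17');both('17')"; python3 z.py 17
```

```text
time_s: 27.08
eef_pos: [483.7, -67.5, -10.0]
force: [-16.5, 2.4, 1.9]
time_s: 27.45
eef_pos: [487.1, -68.8, -3.1]
force: [-19.3, 3.7, 4.3]
```

View pics/z17.png

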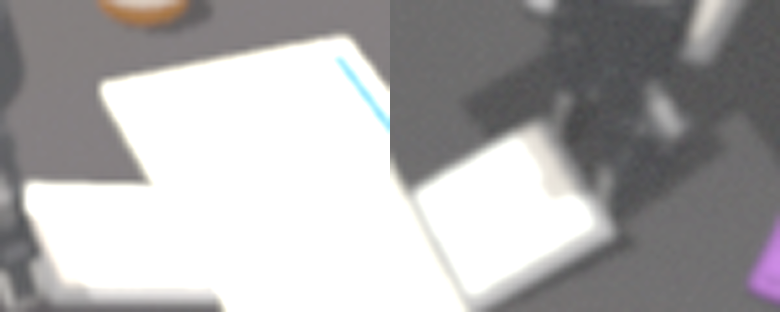

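View pics/w17.png

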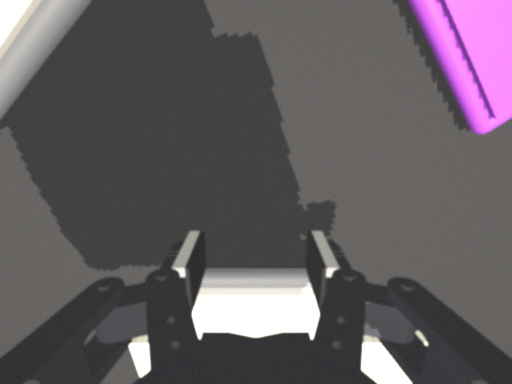

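The tile is at about 20° and the rim is well held (wrist row 268). The force is creeping up, so I'll advance slightly less.

```bash

python3 -m jog '[[[-0.0032,0,0.0028,0,-0.03,0],[-0.0031,0,0.0028,0,-0.03,0],[0,0,0,0,0,0]]]'|egrep 'eef|force|time'
python3 -m jog '[[[-0.0028,0,0.0032,0,-0.03,0],[-0.0028,0,0.0032,0,-0.03,0],[0,0,0,0,0,0]]]'|egrep 'eef|force|time'
python3 -m jog '[[[-0.0024,0,0.0036,0,-0.03,0],[-0.0024,0,0.0036,0,-0.03,0],[0,0,0,0,0,0]]]'|egrep 'eef|force|time'
python3 -c "from h import *;snap('wrist','w18');both('18')
im=dict(np.load('pics/w18.npz'))['image'].astype(float).mean(2); print(im[250:300,235:275].mean(1).round(0).astype(int).tolist())"; python3 z.py 18
```

```text
time_s: 27.98
eef_pos: [491.3, -70.4, 4.5]
force: [-18.7, 3.7, 5.5]
time_s: 28.35
eef_pos: [496.0, -72.2, 11.8]
force: [-19.9, 3.7, 6.8]
time_s: 28.72
eef_pos: [504.3, -75.6, 20.6]
force: [-7.1, 1.7, 3.5]
[56, 56, 56, 56, 55, 55, 55, 55, 53, 43, 34, 31, 30, 36, 57, 83, 97, 104, 116, 131, 147, 163, 181, 198, 216, 228, 239, 246, 249, 249, 249, 247, 246, 249, 254, 255, 255, 255, 255, 255, 255, 255, 255, 255, 255, 255, 255, 255, 255, 255]
```

View pics/z18.png

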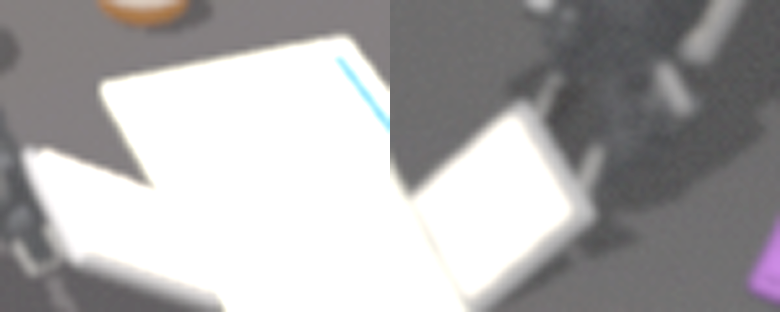

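The rim slipped about 3 mm toward the tip, and the force dropped to 7 N. I'll pitch further under it about the rim centre while keeping the push on.

```bash

python3 -m jog '[[[0.0006,0,0.0019,0,-0.05,0],[0.0006,0,0.0019,0,-0.05,0],[0,0,0,0,0,0]]]'|egrep 'eef|force|time'
python3 -m jog '[[[0.0006,0,0.0018,0,-0.05,0],[0.0006,0,0.0018,0,-0.05,0],[0,0,0,0,0,0]]]'|egrep 'eef|force|time'
python3 -c "from h import *;snap('wrist','w19');both('19')
im=dict(np.load('pics/w19.npz'))['image'].astype(float).mean(2); print(im[250:300,235:275].mean(1).round(0).astype(int).tolist())"
```

```text
time_s: 29.25
eef_pos: [507.5, -76.8, 20.6]
force: [-8.5, 2.4, 5.4]
time_s: 29.62
eef_pos: [514.3, -78.9, 28.4]
force: [-4.8, 2.9, 2.4]
[13, 15, 14, 15, 20, 28, 34, 36, 37, 37, 40, 59, 84, 98, 103, 107, 115, 127, 142, 158, 176, 196, 215, 227, 237, 244, 248, 249, 248, 248, 252, 255, 255, 255, 255, 255, 255, 255, 255, 255, 255, 255, 255, 255, 255, 255, 255, 255, 255, 255]
```

View pics/b19.png

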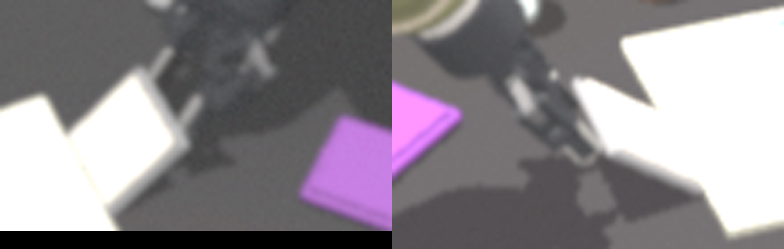

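View pics/w19.png

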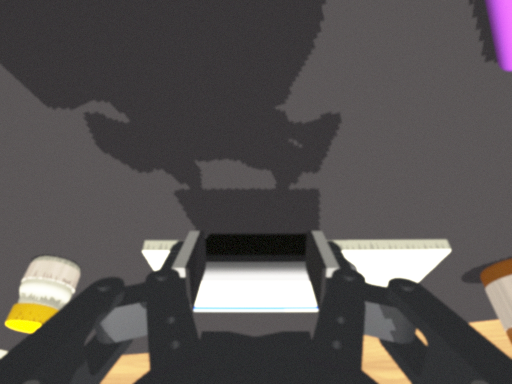

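I misjudged a sign: the tip-forward pitch adds rolling instead of cancelling it. But the fingers now lie nearly parallel under the tile (side view tip at (590,155), just below the rim corner). I'll slide them along their own axis, forward and down beneath the rim, for a secure support.

```bash

python3 -m jog '[[[0.002,0,0.0004,0,0,0],[0.002,0,0.0004,0,0,0],[0.002,0,0.0004,0,0,0],[0,0,0,0,0,0]]]'|egrep 'eef|force|time'
python3 -c "from h import *;s=ctrl.sense();R=Ro.from_quat(np.roll(s['ee_rot'],-1)).as_matrix();print('pitch',np.arcsin(R[2,2]),topl(s['eef_pos']))
snap('wrist','w20');both('20')"; python3 z.py 20
```

```text
time_s: 30.28
eef_pos: [518.6, -80.5, 25.1]
force: [-2.1, 1.0, 0.4]
pitch 0.5860242124157646 [-62.94135657 -35.57083834  25.06949453]
```

View pics/z20.png

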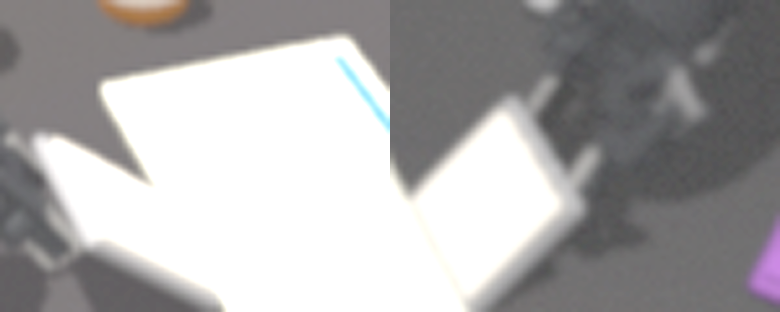

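View pics/w20.png

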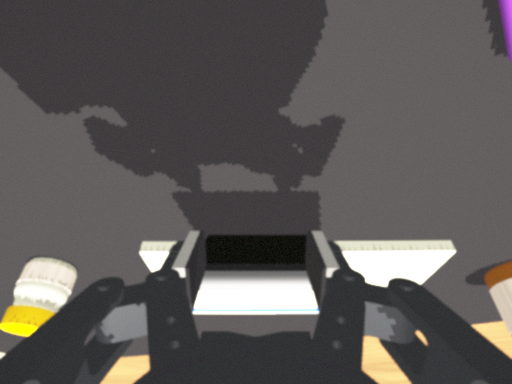

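The rim now sits about 8 mm behind the tips, resting on the fingers. From here a rigid turn of the tool about the hinge carries the tile with no relative rolling.

```bash

python3 -m jog '[[[-0.0025,0,0.0040,0,0.07,0],[-0.0025,0,0.0038,0,0.07,0],[0,0,0,0,0,0]]]'|egrep 'eef|force|time'
python3 -m jog '[[[-0.0025,0,0.0036,0,0.07,0],[-0.0025,0,0.0036,0,0.07,0],[0,0,0,0,0,0]]]'|egrep 'eef|force|time'
python3 -c "from h import *;s=ctrl.sense();R=Ro.from_quat(np.roll(s['ee_rot'],-1)).as_matrix();print('pitch',np.arcsin(R[2,2]),topl(s['eef_pos']))
snap('wrist','w21');both('21')"; python3 z.py 21
```

```text
time_s: 30.8
eef_pos: [523.4, -82.3, 34.5]
force: [-5.2, 1.8, 4.3]
time_s: 31.18
eef_pos: [527.6, -84.1, 41.8]
force: [-5.7, 2.3, 8.6]
pitch 0.30872483266261824 [-53.28075659 -35.47237962  41.8378125 ]
```

View pics/z21.png

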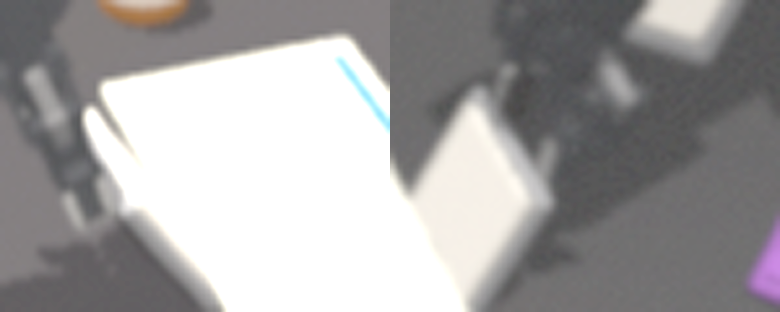

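View pics/w21.png

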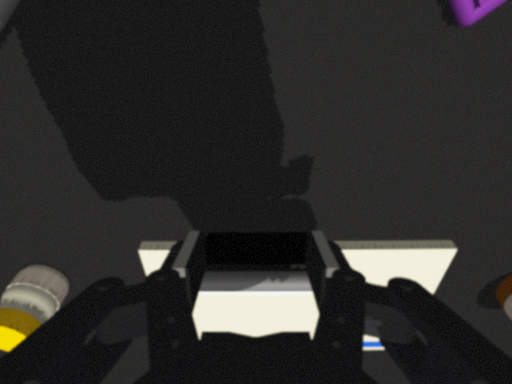

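The tile is near 53° and held well. Continuing, with a little more rise.

```bash

python3 -m jog '[[[-0.0033,0,0.0036,0,0.07,0],[-0.0033,0,0.0036,0,0.07,0],[0,0,0,0,0,0]]]'|egrep 'eef|force|time'
python3 -m jog '[[[-0.003,0,0.0036,0,0.07,0],[-0.003,0,0.0036,0,0.07,0],[0,0,0,0,0,0]]]'|egrep 'eef|force|time'
python3 -c "from h import *;s=ctrl.sense();R=Ro.from_quat(np.roll(s['ee_rot'],-1)).as_matrix();print('pitch',np.arcsin(R[2,2]),topl(s['eef_pos']))
snap('wrist','w22');both('22')"; python3 z.py 22
```

```text
time_s: 31.7
eef_pos: [532.4, -86.1, 49.4]
force: [-1.1, 0.4, -0.1]
time_s: 32.08
eef_pos: [537.7, -88.1, 55.6]
force: [-0.9, 0.1, -1.0]
pitch 0.028448399669970918 [-42.45849422 -35.52430826  55.59781989]
```

View pics/z22.png

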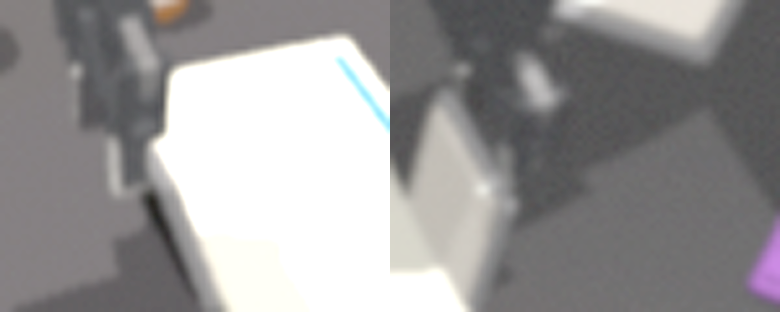

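View pics/w22.png

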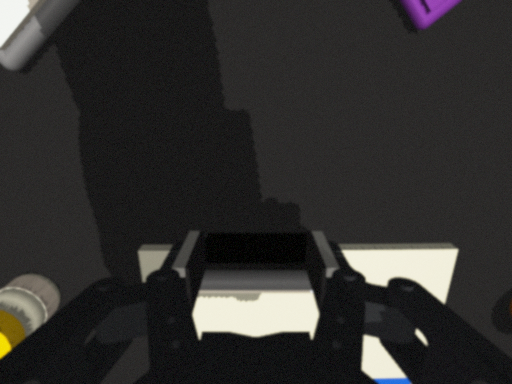

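Tile at about 70°, fingers vertical again. Now I push on over.

```bash

python3 -m jog '[[[-0.0015,0,0.005,0,0,0],[-0.0015,0,0.005,0,0,0],[-0.001,0,0.005,0,0,0],[0,0,0,0,0,0]]]'|egrep 'eef|force|time'
python3 -m jog '[[[-0.001,0,0.005,0,0,0],[-0.0005,0,0.005,0,0,0],[0,0,0.005,0,0,0],[0,0,0,0,0,0]]]'|egrep 'eef|force|time'
python3 -c "from h import *
snap('wrist','w23');both('23')"; python3 z.py 23
```

```text
time_s: 32.72
eef_pos: [551.7, -93.6, 60.9]
force: [-1.5, 1.3, 3.6]
time_s: 33.22
eef_pos: [565.0, -99.0, 62.1]
force: [-0.8, 0.2, 0.3]
```

View pics/z23.png

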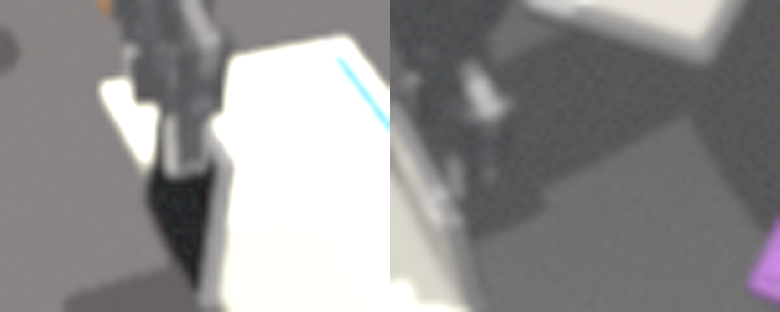

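View pics/w23.png

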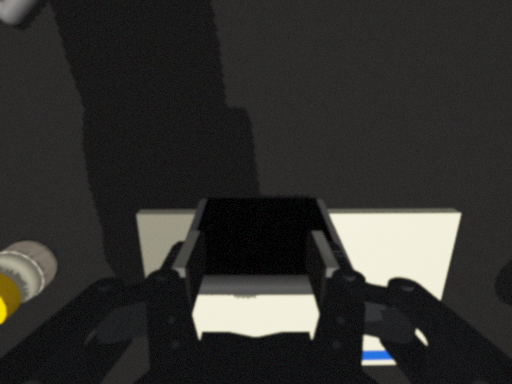

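Practically upright. Continue past upright.

```bash

python3 -m jog '[[[0,0,0.005,0,0,0],[0,0,0.005,0,0,0],[0,0,0.005,0,0,0],[0,0,0.005,0,0,0],[0,0,0.004,0,0,0],[0,0,0,0,0,0]]]'|egrep 'eef|force|time'
python3 -c "from h import *
both('24')"; python3 z.py 24
```

```text
time_s: 34.12
eef_pos: [587.5, -107.9, 63.0]
force: [-0.5, -0.1, -0.3]
```

View pics/z24.png

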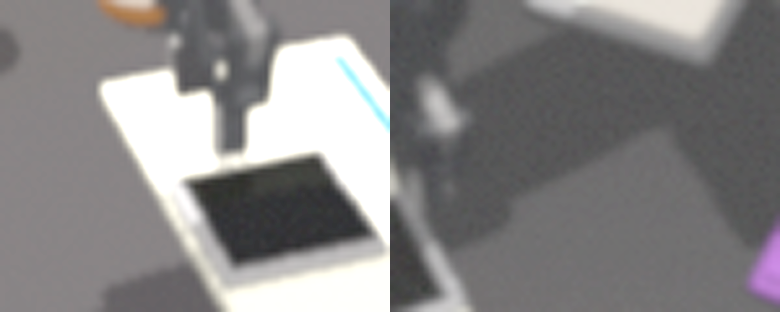

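The tile has toppled over and lies black side up on the plate. I'll rise and back away, then check.

```bash

python3 -m jog '[[[-0.03,0,0,0,0,0],[-0.04,0,-0.02,0,0,0],[-0.03,0,-0.04,0,0,0],[0,0,-0.05,0,0,0],[0,0,-0.05,0,0,0],[0,0,0,0,0,0],[0,0,0,0,0,0]]]'|egrep 'eef|force|time'
python3 -c "from h import *
both('25',(140,290,160,330),(130,260,200,360));snap('wrist','w25')"
```

```text
time_s: 35.1
eef_pos: [436.9, -48.1, 159.3]
force: [0.5, 0.1, 0.6]
```

View pics/b25.png

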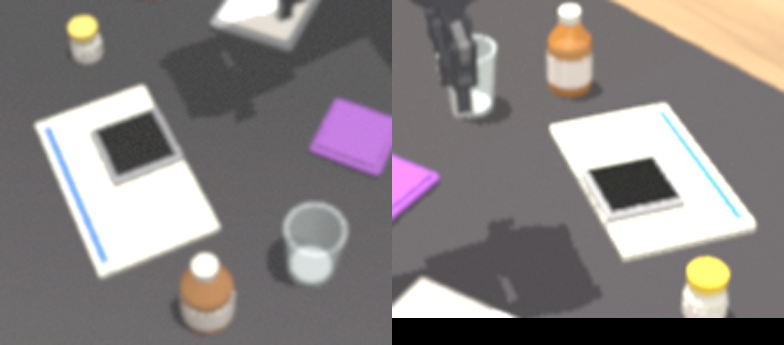

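View pics/c25.png

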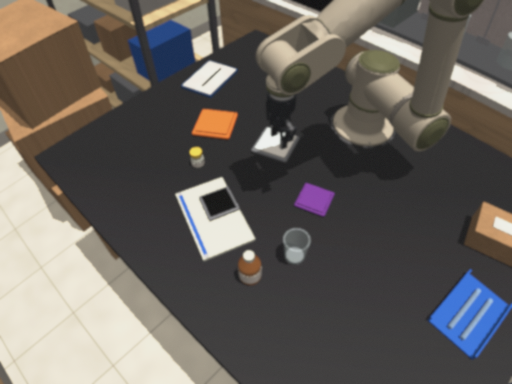

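```bash
python3 - <<'E'
from h import *
c=dict(np.load('pics/c25.npz'));s=dict(np.load('pics/s25.npz'))
k=392/170.;T=pix2w(c,[(160+u/k,140+v/k) for u,v in((93,120),(165,106),(183,152),(116,181))],18)
k=392/160.;S=pix2w(s,[(200+(u-392)/k,130+v/k) for u,v in((586,172),(650,156),(684,208),(612,218))],18)
for P in(T,S): print(np.array([topl(p) for p in P]).round(0).tolist(),np.linalg.norm(np.roll(P,-1,0)-P,axis=1).round(0))
for f,n,y0,y1,x0,x1 in(('c25','scene',175,225,185,250),('s25','side',185,225,270,320)):
    a=cv2.imread('pics/'+f+'.png')[y0:y1,x0:x1]; cv2.imwrite('pics/'+n+'z.png',cv2.resize(a,None,fx=10,fy=10,interpolation=cv2.INTER_CUBIC))
E
```

```text
[[88.0, -93.0, 18.0], [-11.0, -73.0, 18.0], [-3.0, 10.0, 18.0], [95.0, 16.0, 18.0]] [101.  84.  97. 109.]
[[9.0, 13.0, 18.0], [94.0, 18.0, 18.0], [93.0, -87.0, 18.0], [9.0, -78.0, 18.0]] [ 85. 105.  85.  90.]
```

View pics/scenez.png

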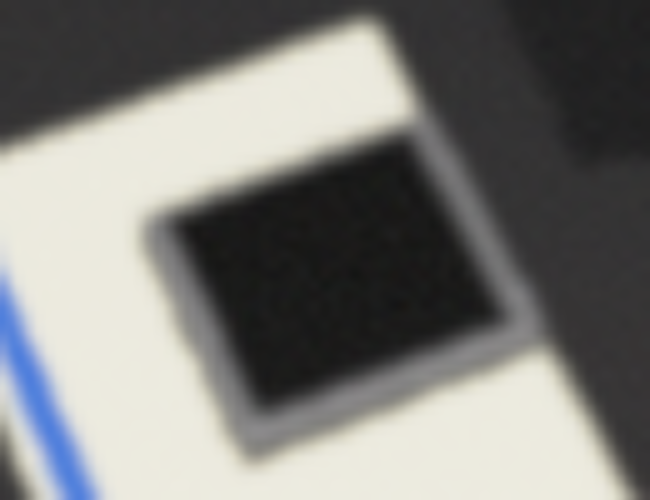

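View pics/sidez.png

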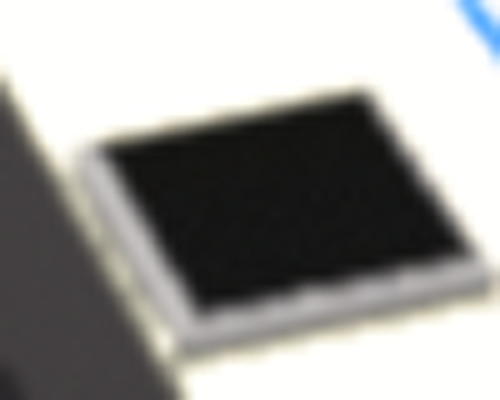

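The tile lies flat and square, black side up and flush with the plate's front edge. It sits well between the side ends, the bystanders are unmoved, and the robot is clear. Handing in.

```bash
python3 -c "from h import *;print(workorder.finish_job());print(ctrl.sense()['time_s'])"
```

```text
the job is handed in; nothing more can be done
None
the job is handed in; nothing more can be done
```

The tile is lying flat and square on the plate, black side up. I handed the job in at about 35 s. I pushed it square against the plate's front with two fingertips, tipped it up on the front edge and pushed it over.

- **Final position:** the last two camera views put the tile at about y = -90 to +15 mm along the plate, well inside the ±130 mm side ends. Its front rim is about level with the plate's front edge. The scene view read about -11 to -3 mm there and the side view +9 mm, so that edge is only known to within several mm.
- **Clearance:** the bottle, beaker and jar look unmoved by eye. The gripper is raised and backed away, with no force beyond noise. The highest contact force printed was about 25 N.
- **First attempt failed:** at roughly 40° the fingertip slipped off the rim and the tile dropped back flat, white side up, a few mm from the plate. I pushed it square again and repeated the tip-up. On the second try I slid the tips a little under the rim to hold it.
- **Stated figure that disagreed:** with the gripper half open, the fingertips stood about 30 mm behind the reported TCP, not 8 mm ahead of it. I found the bench height by touch instead.

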